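# Clear the cutting board on the woodwind repair bench

## Task

Clear the cutting board for the next clarinet: stand the fallen oil bottle upright on the black rubber mat, and tip the steel dent balls out of the cup into the blue bowl and stand the emptied cup upright on the mat too. Then, with the scraper block, scrape every brass offcut off the board into the steel trough along its edge (the sawn edges are sharp: do not let the fingers touch them) and stand the scraper back on the mat, base down. Leave the clarinet barrel and bell where they are.

Things in the scene. Friction and masses are not known exactly. Their poses are not given: they have to be found in the camera images.
- board: wooden cutting board with a dark green ruled top, fixed, 270 mm along its x, 260 mm along its y, top 22 mm above the bench; origin on the bench under its centre. A steel scrap trough is fixed along its -y edge: open-topped, from y = -130 to -200 mm, 270 mm long, floor 3 mm and outer wall 30 mm above the bench, end walls 22 mm (level with the board's top)
- mat: black rubber tool mat fixed to the bench, 210 mm along its x, 300 mm along its y, 3 mm thick; origin on the bench under its centre
- bottle: square white plastic key-oil bottle, 36 x 36 mm body 76 mm tall, yellow label, with a red cap of 24 mm diameter, 111 mm tall in all, about 110 g; starts lying on a flat side on the board. Origin at the centre of its base, its z axis runs from the base to the cap
- cup: bare aluminium cup standing on the board, holding the steel balls: 75 mm tall, outside diameter 52 mm at the foot widening straight to 68 mm at the rim, wall 3 mm, floor 4 mm thick, about 90 g empty; stiff, and it pivots between the fingers unless gripped firmly (80 to 100 N). Origin at the centre of its underside, z up to the mouth
- scraper: scraper block standing on the mat: orange plastic base 100 mm (its x) x 44 mm (its y) x 14 mm tall, with an upright wooden grip 64 mm (x) x 20 mm (y) centred on it that reaches 50 mm above the underside; 130 g. Origin at the centre of its underside, z up. It is pushed along its y
- bowl: blue plastic bowl, loose, 300 g, 124 mm across the rim, 48 mm tall, foot 56 mm across, inner floor 5 mm up; origin at the centre of its underside
- barrel: bystander: black clarinet barrel with two nickel rings, standing on end, 33 mm diameter, 66 mm tall; origin at the centre of its underside
- bell: bystander: black clarinet bell standing on its wide mouth, 81 mm across at the bench, 105 mm tall; origin at the centre of its underside
- ball1: polished steel dent ball, 20 mm diameter, in the cup at the start; origin at its centre
- ball2: polished steel dent ball, 20 mm diameter, in the cup at the start; origin at its centre
- ball3: polished steel dent ball, 18 mm diameter, in the cup at the start; origin at its centre
- ball4: polished steel dent ball, 18 mm diameter, in the cup at the start (may be absent); origin at its centre
- ball5: polished steel dent ball, 16 mm diameter, in the cup at the start (may be absent); origin at its centre
- ball6: polished steel dent ball, 16 mm diameter, in the cup at the start (may be absent); origin at its centre
- offcut1: sawn brass offcut, a block 16 x 12 x 10 mm, 16 g, lying on the board at the start (may be absent); origin at the centre of its underside, z its 10 mm height
- offcut2: sawn brass offcut, a block 16 x 12 x 10 mm, 16 g, lying on the board at the start (may be absent); origin at the centre of its underside, z its 10 mm height
- offcut3: sawn brass offcut, a block 16 x 12 x 10 mm, 16 g, lying on the board at the start (may be absent); origin at the centre of its underside, z its 10 mm height
- offcut4: sawn brass offcut, a block 16 x 12 x 10 mm, 16 g, lying on the board at the start (may be absent); origin at the centre of its underside, z its 10 mm height
- offcut5: sawn brass offcut, a block 16 x 12 x 10 mm, 16 g, lying on the board at the start (may be absent); origin at the centre of its underside, z its 10 mm height

How it is judged:
By the outcome, as a careful person would: the job done as asked, in the order asked, and still so for the second after the job is handed in, with the robot touching nothing.
Of ball4, ball5, ball6 only 1 to 3 are there at a start; the rules pass over those that are not, and their reading is None.
Of offcut1, offcut2, offcut3, offcut4, offcut5 only 3 to 5 are there at a start; the rules pass over those that are not, and their reading is None.
At some moment in a run one of scraper, bowl may be knocked a few centimetres aside while the robot is not near it.
It also fails if it takes over 200 s, if anything falls off the work surface, if the arm or the gripper's body presses on something with over 40 N, if the wrist force passes 120 N, or if a joint passes its speed limit or range.

## Robot

A 6-joint arm with a two-finger parallel gripper is mounted at the origin on the work surface. World frame = base frame: x ahead of the robot, y to its left, z up, the work surface at z = 0. Lengths are in mm, angles in rad, forces in N, time in s.
With the tool pointing down it reaches from about 275 to 850 mm from the base axis. Payload 19 kg.
Tool frame: the origin (TCP) lies at the centre of the arm's flange, where the gripper is bolted on; the fingertips stand 173 mm ahead of it and the grasp point (between the pads) lies 155 mm ahead of it; z points along the fingers, y is the line along which they close (so a half turn about z gives the same grasp; the last joint's range is limited). The gripper opens to 85 mm and grips with 20 to 120 N. Pads are 22 mm wide; open, the fingers measure 114 mm over their backs; the gripper's body (76 mm by 85 mm) begins 54 mm behind the grasp point. The pads swing forward as they close: fully open they stand 13 mm farther back than shut.
Start: joints at [1.112, 0.15, 1.437, -0, 1.554, -0.134], TCP at [183.505, 544.92, 404.667] pointing down, gripper open.
Joint ranges: [-2.8, 2.8], [-0.68, 2.1], [0.12, 2.68], [-1.39, 4.53], [0.16, 2.79], [-2.81, 2.81]. Speed limits (rad/s): [1.89, 1.89, 2.22, 3.01, 3.01, 3.01].

## Interface

Orientations are given as a unit quaternion [w, x, y, z].
In Python, from rig import robot gives the robot as it stands.
- The arm moves only by the tool servo_tool, never from a script. Its argument "increments" is one flat list of numbers, 7 for each row, row after row: the turn, a rotation vector about the world's x, y, z in units of 6 degrees (1.0 is 6 degrees), then the shift along the world's x, y, z in units of 30 mm (1.0 is 30 mm), then the opening, from 0 (shut) to 1 (fully open). A call has 1 to 5 rows; each row is the pose to reach, as a shift and turn from the pose commanded when the call began; what a row does not reach only later rows make up. A row lasts 1/12 s, in which the tool goes at most 41.7 mm and 7.16 degrees, less where a joint would pass 70% of its speed; a pose out of reach is approached as far as the arm can. A call with a gripper value outside its range is refused whole. The fingers move at their own pace and stop on an object; "newtons" is the grip in N (left out, the last holds). Time passes only in rows, so rows that repeat a pose let the fingers close. It gives the time, the measured TCP pose, the force, the opening and the grip force at its end, in the units of the state.
- robot.read_state(): the state, without advancing time (a new reading comes with each control period).
- robot.get_image(name): name is "side" or "top"; returns a dict with "pixels" (384x512x3 uint8, red, green, blue), "fx", "fy", "cx", "cy" (pixels), "dist" ([k1, k2, p1, p2, k3] as OpenCV has them; the pictures are not rectified), "rvec" (rotation vector, rad) and "tvec" (3), from world to camera coordinates, as OpenCV has them. Camera axes: x right, y down, z forward; pixel columns grow to the right and rows downward; lengths in mm; the calibration is good to about 2 mm. A picture is of the moment at which its call begins. There is no depth.
- robot.hand_in(): hands the job in; it is judged then, once.
Trained networks look in a picture, given as the dict that the camera call returned (one of the last four; its "shot" number tells which), for a name from the list of things; names that differ only in an ending like _2 or _b are one class to them, and where a whole thing is asked for, a point or a joint stands for the part that bears it (a point fixed in the world has none). Each returns a list of dicts, best first, with "score" (0 to 1); they miss things now and then, are a little off and sometimes report something else, mostly with a low value. They report only what shows in the picture. A call takes as long as a camera call.
- robot.cut_out(target, picture): "pixels" (384x512 bool, what is visible of it) and "extent" ([left, top, right, bottom] in pixels, round what is visible of it).
- robot.spot_point(target, picture): "location" ([column, row] in pixels: a listed point, or the origin of a listed thing).
The state is a dict: "time": time; "joint_positions": joint angles; "dq": joint speeds; "effort": joint torques, N m; "tool_pos": TCP position; "ee_rot": TCP orientation; "wrist_force": force on the tool from outside, world axes, zero at the start; "moment": the same for the moment, N m; "width": finger opening in mm; "finger_force": force on a finger pad.
Only numpy, scipy, OpenCV 4.12 (cv2) and the standard library are available. Lean on these libraries where they do the work, as an engineer would, in place of code of your own. Each camera call takes 0.05 s, during which the arm holds its last target. There are 200 camera calls.

## Working session

There is one attempt and no reset: what is moved stays moved. The work goes in short steps, Python scripts to look and compute and a tool call to move; the robot and the scene stay as the last step left them, time stands still between calls to the robot, and variables do not carry over. Pictures are saved under pics/ and viewed, at most 18 in all, crops included, and the job is handed in when it is done.

Besides the shell and the picture viewer there is one more tool, called after ">>>" as name(argument=value, ...), one argument or row to a line, values as JSON. servo_tool: Moves the arm, as the interface text tells. Its arguments: {"type":"object","properties":{"increments":{"type":"array","items":{"type":"number"}},"newtons":{"type":"number"}},"required":["increments"]}

```bash
ls; mkdir -p pics; cat > h.py <<'E'
import numpy as np, cv2
from rig import robot
def cam(p):
    K=np.array([[p["fx"],0,p["cx"]],[0,p["fy"],p["cy"]],[0,0,1.]]);return K,np.array(p["dist"],float),np.array(p["rvec"],float),np.array(p["tvec"],float).reshape(3,1)
def ray(p,uv):
    K,d,r,t=cam(p);R=cv2.Rodrigues(r)[0]
    n=cv2.undistortPoints(np.array([[uv]],float),K,d)[0,0]
    return (-R.T@t).ravel(), R.T@np.array([n[0],n[1],1.])
def onz(p,uv,z):
    c,d=ray(p,uv);return c+d*(z-c[2])/d[2]
def tri(p1,u1,p2,u2):
    c1,d1=ray(p1,u1);c2,d2=ray(p2,u2)
    s=np.linalg.lstsq(np.c_[d1,-d2],c2-c1,rcond=None)[0]
    a=c1+d1*s[0];b=c2+d2*s[1];return (a+b)/2,np.linalg.norm(a-b)
def proj(p,X):
    K,d,r,t=cam(p);return cv2.projectPoints(np.array(X,float).reshape(-1,3),r,t,K,d)[0].reshape(-1,2)
def save(p,n,crop=None,f=1):
    im=p["pixels"][:,:,::-1]
    if crop: l,t,r,b=crop; im=im[t:b,l:r]
    cv2.imwrite(f"pics/{n}.png",cv2.resize(im,None,fx=f,fy=f,interpolation=cv2.INTER_CUBIC))
E
python3 - <<'E'
from h import *
T=robot.get_image("top");S=robot.get_image("side")
save(T,"top0",f=1.5);save(S,"side0",f=1.5)
for p,n in((T,"top"),(S,"side")):
    print(n,ray(p,(256,192)))
for n in "board mat bottle cup scraper bowl barrel bell ball1 offcut1".split():
    o=[]
    for p in (T,S):
        o.append([(np.round(q["location"],1).tolist(),round(q["score"],2)) for q in robot.spot_point(n,p)][:6])
    print(n,o)
    if o[0] and o[1]: print("   ",tri(T,o[0][0][0],S,o[1][0][0]))
print(robot.read_state())
E
```

```text
pics
top (array([ 311.73075025,   42.86156047, 1126.00895663]), array([ 0.21490364,  0.00189738, -0.97666559]))
side (array([  73.79445447, -443.72395812,  763.63711276]), array([ 0.48332888,  0.50644328, -0.7141225 ]))
board [[([326.8, 208.6], 0.88)], [([309.9, 268.6], 0.59)]]
    (array([ 528.49708569, -123.10884489,  -11.11128042]), np.float64(10.53860747038344))
mat [[([110.6, 229.2], 0.65)], [([146.1, 154.1], 0.8), ([139.8, 177.0], 0.17)]]
    (array([471.06709798, 373.68324423,   3.33270698]), np.float64(5.2271102982749955))
bottle [[([331.2, 169.6], 0.94), ([124.0, 144.0], 0.62), ([330.7, 206.2], 0.31)], [([335.9, 232.7], 0.84)]]
    (array([ 603.45106739, -123.87024279,   43.9241497 ]), np.float64(0.6716111778551007))
cup [[([382.3, 175.8], 0.58), ([322.5, 235.1], 0.57)], [([277.0, 273.0], 0.92)]]
    (array([ 481.90217162, -177.08567785,  148.07458482]), np.float64(167.26821132153825))
scraper [[([139.1, 256.4], 0.71)], [([142.0, 176.7], 0.63)]]
    (array([411.53198267, 301.26924526,  14.96594913]), np.float64(10.5660342893147))
bowl [[([235.0, 164.6], 0.93)], [([268.5, 184
[... 728 characters left out ...]
positions': array([ 1.11197983e+00,  1.50493505e-01,  1.43741272e+00, -1.56988492e-05,
        1.55382037e+00, -1.34015214e-01]), 'dq': array([ 1.16269355e-05, -3.67780611e-04,  1.42831459e-03, -1.27674398e-03,
       -9.33466237e-04, -6.97546585e-04]), 'effort': array([-1.16939314e-03, -7.12803769e+01, -5.71055067e+01, -1.99050637e-04,
        1.49873089e-03, -1.67878767e-05]), 'tool_pos': array([183.5148047 , 544.90805633, 404.66393004]), 'ee_rot': array([-1.20558936e-05,  1.61687590e-01,  9.86841993e-01, -6.63430215e-05]), 'wrist_force': array([-0.41510403,  0.60612748, -0.04966002]), 'moment': array([ 0.01675382, -0.02521013,  0.0213928 ]), 'finger_force': 0.0, 'width': 85.2689541970309}
```

View pics/top0.png

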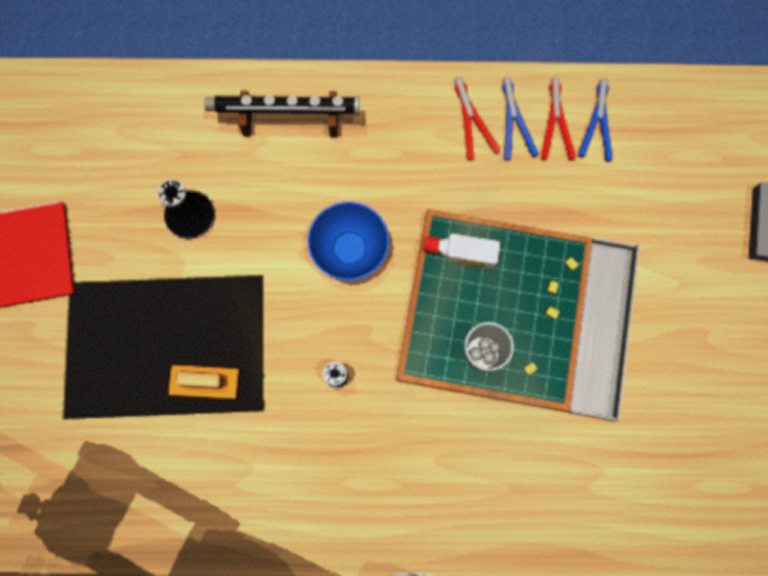

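View pics/side0.png

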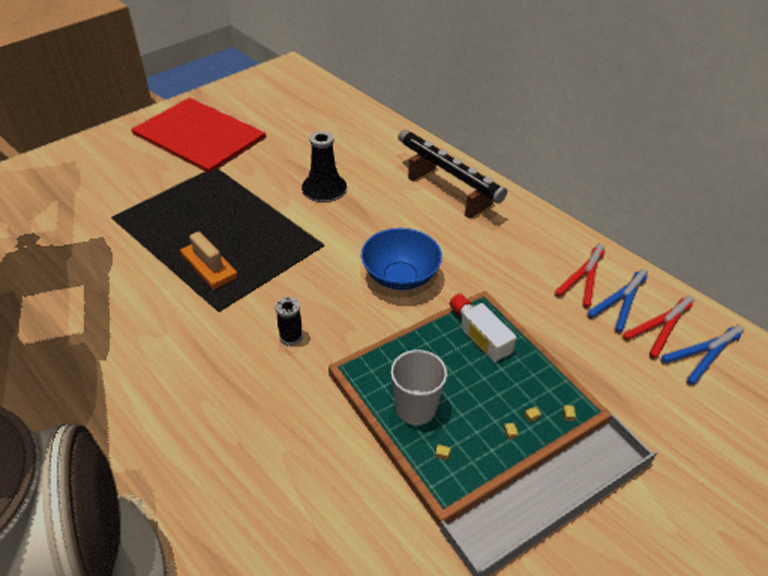

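The top view shows the bottle at (313,165) lying with its cap toward +y, the cup with about four balls at (325,230), and four offcuts at about (381,175), (369,191), (369,208) and (353,245). The bowl is at (233,161), the scraper at (137,254) and the barrel at (224,249). The side view agrees. Next I'll fit poses from the masks in both views.

```bash
cat > fit.py <<'E'
from h import *
from scipy.optimize import minimize
def box(x0,x1,y0,y1,z0,z1): return np.array([[x,y,z] for x in(x0,x1) for y in(y0,y1) for z in(z0,z1)],float)
def cyl(r0,r1,z0,z1):
    a=np.linspace(0,2*np.pi,40);return np.vstack([np.c_[r*np.cos(a),r*np.sin(a),0*a+z] for r,z in((r0,z0),(r1,z1))])
P=dict(bottle=[box(-18,18,-18,18,0,76),cyl(12,12,76,111)],cup=[cyl(26,34,0,75)],
 scraper=[box(-50,50,-22,22,0,14),box(-32,32,-10,10,14,50)],bowl=[cyl(28,45,0,20),cyl(45,62,20,48)],
 barrel=[cyl(16.5,16.5,0,66)],mat=[box(-105,105,-150,150,0,3)],offcut1=[box(-8,8,-6,6,0,10)],
 board=[box(-135,135,-130,130,0,22)],boardt=[box(-135,135,-130,130,0,22),box(-135,135,-200,-130,0,22)])
def Rz(a): c,s=np.cos(a),np.sin(a);return np.array([[c,-s,0],[s,c,0],[0,0,1]])
LAY=np.array([[0,0,1],[1,0,0],[0,1,0]],float) # object z -> +x
def sil(p,parts,R,t,k=4):
    m=np.zeros((384*k,512*k),np.uint8)
    for q in parts:
        u=proj(p,q@R.T+t);cv2.fillConvexPoly(m,cv2.convexHull(np.round((u+.5)*k-.5).astype(np.int32)),1)
    return cv2.resize(m.astype(np.float32),(512,384),interpolation=cv2.INTER_AREA)
def fit(name,views,x0,fz=False,lay=False,w=(1,1),z=0):
    """views: list of (pic,mask); x0=[x,y,yaw(,z)]"""
    L=LAY if lay else np.eye(3)
    def c(v):
        t=np.array([v[0],v[1],v[3] if fz else z]);R=Rz(v[2]/100)@L;s=0
        for p,m in views:
            q=sil(p,P[name],R,t);s+=1-np.minimum(q,m).sum()/np.maximum(q,m).sum()
        return s
    x0=list(x0);x0[2]*=100;d=[12,12,15]+[8]*fz
    n=3+fz;x0=x0[:n];best=None
    for sg in(1,-1):
        sx=np.vstack([x0]+[np.array(x0)+sg*d[i]*np.eye(n)[i] for i in range(n)])
        r=minimize(c,x0,method="Nelder-Mead",options=dict(initial_simplex=sx,xatol=.1,fatol=1e-4,maxiter=250))
        if best is None or r.fun<best.fun: best=r
        x0=best.x
    v=best.x.copy();v[2]/=100;return np.round(v,3),round(best.fun,3)
def masks(name,pics,n=0):
    o=[]
    for p in pics:
        c=robot.cut_out(name,p)
        if c: o.append((p,c[n]["pixels"].astype(np.float32)))
    return o
E
cat > a.py <<'E'
from fit import *
T=robot.get_image("top");S=robot.get_image("side")
for n,x0,lay,z in (("bottle",[600,-128,1.6],1,40),("cup",[490,-100,0],0,22),("scraper",[425,300,1.6],0,3),("bowl",[625,94,0],0,0),("barrel",[417,111,0],0,0),("mat",[470,370,0],0,0),("board",[520,-130,-.2],0,0)):
    c=[robot.cut_out(n,p) for p in(T,S)]
    print(n,[[(round(q["score"],2),q["extent"],int(q["pixels"].sum())) for q in d[:2]] for d in c])
    v=[(p,d[0]["pixels"].astype(np.float32)) for p,d in zip((T,S),c) if d]
    if n in("mat","board"):
        w=[]
        for p,m in v:
            h=np.zeros((384,512),np.uint8);cv2.fillConvexPoly(h,cv2.convexHull(np.argwhere(m>0)[:,::-1].astype(np.int32)),1);w.append((p,h.astype(np.float32)))
        v=w
    print("  z fixed",fit(n,v,x0,lay=lay,z=z)," z free",fit(n,v,x0+[z],fz=True,lay=lay))
    if n=="board": P["board"]=P["boardt"];print("  with trough",fit(n,v,x0))
E
python3 a.py
```

```text
bottle [[(0.96, [284.7, 158.0, 333.6, 179.7], 739)], [(0.61, [299.4, 198.3, 342.8, 243.1], 966)]]
  z fixed (array([ 605.024, -124.323,    1.39 ]), np.float64(0.292))  z free (array([ 603.49 , -124.029,    1.409,   44.646]), np.float64(0.283))
cup [[(0.73, [311.7, 214.8, 340.8, 248.3], 666)], [(0.74, [258.7, 234.6, 297.7, 282.8], 1467), (0.19, [79.2, 110.9, 217.0, 204.7], 6119)]]
  z fixed (array([ 4.60050e+02, -1.01799e+02,  4.32000e-01]), np.float64(0.367))  z free (array([ 4.59628e+02, -1.01896e+02,  3.01000e-01,  2.46030e+01]), np.float64(0.359))
scraper [[], [(0.77, [122.0, 155.0, 152.3, 192.1], 744)]]
  z fixed (array([417.15 , 314.226,   1.499]), np.float64(0.085))  z free (array([414.753, 310.136,   1.495,   6.924]), np.float64(0.089))
bowl [[(0.56, [204.0, 132.8, 258.1, 184.4], 2263)], [(0.96, [240.2, 153.4, 294.5, 194.9], 1746)]]
  z fixed (array([ 6.23327e+02,  1.00101e+02, -3.70000e-02]), np.float64(0.105))  z free (array([6.22682e+02, 9.92800e+01, 1.60000e-02, 1.89100e+00]), np.float64(0.101))
barrel [[(0.75, [215.8, 244.4, 233.7, 259.0], 228), (0.35, [205.3, 133.8, 258.
[... 238 characters left out ...]
.86, [41.1, 184.6, 176.2, 277.3], 11279), (0.22, [212.7, 243.9, 231.5, 260.9], 240)], [(0.74, [75.5, 112.1, 215.8, 206.6], 6223), (0.21, [183.4, 196.1, 200.9, 228.2], 445)]]
  z fixed (array([4.69012e+02, 3.78414e+02, 5.40000e-02]), np.float64(0.062))  z free (array([4.67550e+02, 3.75168e+02, 5.50000e-02, 4.38400e+00]), np.float64(0.056))
board [[(0.85, [264.9, 140.6, 427.6, 281.2], 15669)], [(0.58, [218.6, 195.7, 437.6, 383.3], 18878)]]
  z fixed (array([ 5.18513e+02, -1.93206e+02, -1.66000e-01]), np.float64(0.389))  z free (array([ 5.12367e+02, -1.88137e+02, -1.71000e-01,  2.25680e+01]), np.float64(0.377))
  with trough (array([ 5.29729e+02, -1.24754e+02, -1.66000e-01]), np.float64(0.042))
```

```bash
cat > b.py <<'E'
from fit import *
T=robot.get_image("top");S=robot.get_image("side")
def outl(im,p,name,R,t,f,o):
    for q in P[name]:
        u=(proj(p,q@R.T+t)-o+.5)*f-.5
        cv2.polylines(im,[cv2.convexHull(np.round(u).astype(np.int32))],True,(255,0,255),1)
ims=[]
for p,(l,t,r,b) in((T,(260,135,432,285)),(S,(215,185,435,365))):
    f=4 if p is T else 3
    im=cv2.resize(p["pixels"][t:b,l:r,::-1],None,fx=f,fy=f,interpolation=cv2.INTER_CUBIC).copy()
    o=np.array([l,t])
    outl(im,p,"bottle",Rz(1.40)@LAY,np.array([604.5,-124,40]),f,o)
    outl(im,p,"cup",np.eye(3),np.array([460,-102,22.]),f,o)
    outl(im,p,"boardt",Rz(-.166),np.array([530,-125,0.]),f,o)
    cv2.imwrite(f"pics/ov{f}.png",im)
for n in("offcut1","ball1"):
  c=[robot.cut_out(n,p) for p in(T,S)]
  for p,d in zip((T,S),c):
    for q in d:
        if q["pixels"].sum()>0:
            u=np.argwhere(q["pixels"])[:,::-1].mean(0);print(n,round(q["score"],2),u.round(1),int(q["pixels"].sum()),onz(p,u,27).round(0))
c=[robot.spot_point("scraper",p) for p in(T,S)];print([(d[0]["location"],onz(p,d[0]["location"],3).round()) for p,d in zip((T,S),c) if d])
for u in((170,366),(239,369),(237,398),(168,395)): print(onz(T,np.array(u)/1.5,14).round(0))
E
python3 b.py
```

```text
offcut1 0.49 [353.4 245.1] 23 [ 435. -172.   27.]
offcut1 0.49 [380.7 175.8] 42 [ 594. -239.   27.]
offcut1 0.45 [368.5 190.9] 35 [ 559. -210.   27.]
offcut1 0.59 [379. 275.] 92 [ 598. -239.   27.]
offcut1 0.58 [294.5 300.9] 71 [ 438. -170.   27.]
offcut1 0.49 [340.2 287.1] 56 [ 522. -207.   27.]
ball1 0.53 [322.6 228.7] 49 [ 471. -104.   27.]
ball1 0.48 [317.1 235.4] 49 [456. -92.  27.]
ball1 0.43 [325.9 238.3] 49 [ 450. -111.   27.]
[([135.4, 254.8], array([411., 315.,   3.])), ([141.4, 178.8], array([417., 306.,   3.]))]
[434. 363.  14.]
[431. 260.  14.]
[388. 261.  14.]
[391. 363.  14.]
```

View pics/ov4.png

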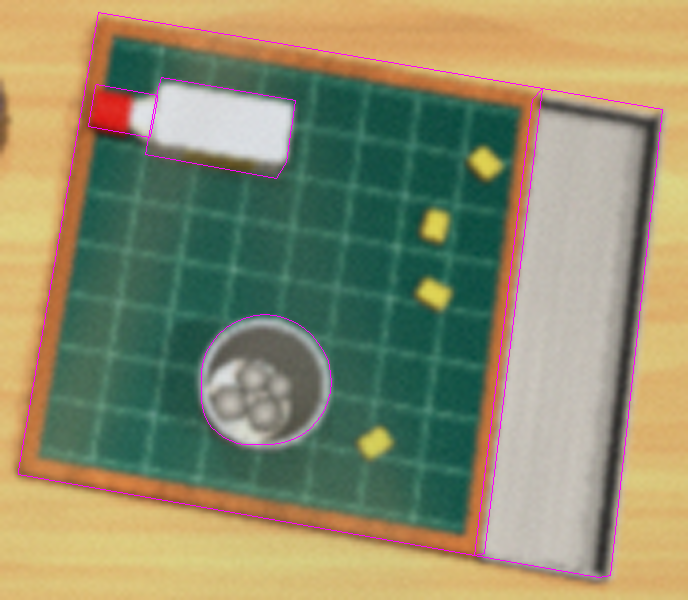

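View pics/ov3.png

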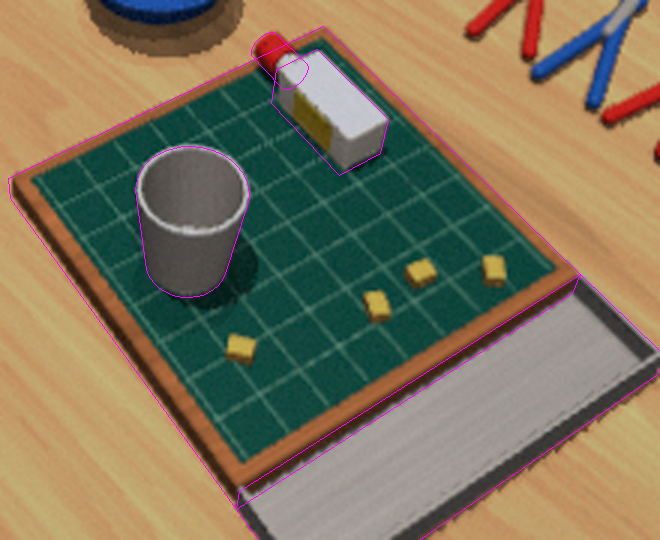

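The overlays fit the board at (530,-125), yaw -0.166, and the cup at (460,-102). The bottle's base is near (604,-124), with its axis at yaw 1.40. There are four balls in the cup and four offcuts. Next is a planning helper.

```bash
cat > plan.py <<'E'
from h import *
import sys
from scipy.spatial.transform import Rotation as Ro
def ori(yaw,phi):  # yaw of closing axis n, tilt phi deg about n (phi>0: fingers point toward n+90deg)
    n=np.array([np.cos(np.radians(yaw)),np.sin(np.radians(yaw)),0]);y=n;z=np.array([0,0,-1.]);x=np.cross(y,z)
    return Ro.from_rotvec(n*np.radians(phi))*Ro.from_matrix(np.c_[x,y,z])
def cur():
    s=robot.read_state();q=s["ee_rot"];return s,Ro.from_quat([q[1],q[2],q[3],q[0]]),np.array(s["tool_pos"])
def plan(g,yaw,phi):
    s,R,p=cur();G=ori(yaw,phi);t=np.array(g,float)-155*G.as_matrix()[:,2]
    rv=(G*R.inv()).as_rotvec(degrees=True)/6;d=(t-p)/30
    print("TCP",t.round(0),"turn",rv.round(2),"shift",d.round(2),"rows>=",np.ceil(max(np.linalg.norm(rv)*6/7.16,np.linalg.norm(d)*30/41.7)))
def now():
    s,R,p=cur();print("t",round(s["time"],1),"tcp",p.round(0),"grasp",(p+155*R.as_matrix()[:,2]).round(1),"y",R.as_matrix()[:,1].round(2),"z",R.as_matrix()[:,2].round(2),"q",s["joint_positions"].round(2),"F",s["wrist_force"].round(1),"w",round(s["width"],1),round(s["finger_force"],1))
if __name__=="__main__":
    now();a=list(map(float,sys.argv[1:]))
    for i in range(0,len(a),5): plan(a[i:i+3],a[i+3],a[i+4])
E
python3 plan.py 613 -75 140 -9.8 0 613 -75 120 -9.8 -30 613 -75 46 -9.8 -30
python3 - <<'E'
from h import *
S=robot.get_image("side");T=robot.get_image("top")
print(onz(S,robot.spot_point("bell",S)[0]["location"],0), onz(T,(188/1.5,213/1.5),20))
print(proj(T,[[530,430,3]]),proj(S,[[530,430,3]]))
E
```

```text
t 2.3 tcp [184. 545. 405.] grasp [183.5 544.9 249.7] y [ 0.32  0.95 -0.  ] z [-0. -0. -1.] q [ 1.11  0.15  1.44 -0.    1.55 -0.13] F [-0.  -0.1 -0.5] w 85.4 0.0
TCP [613. -75. 295.] turn [  0.    -0.   -13.53] shift [ 14.32 -20.66  -3.66] rows>= 19.0
TCP [626.   1. 254.] turn [ -4.67  -2.78 -13.2 ] shift [ 14.76 -18.12  -5.01] rows>= 18.0
TCP [626.   1. 180.] turn [ -4.67  -2.78 -13.2 ] shift [ 14.76 -18.12  -7.48] rows>= 18.0
[677.08722078 356.51378062   0.        ] [671.03251764 350.1358963   20.        ]
[[ 88.61229503 202.55414563]] [[152.37641363 133.82942453]]
```

>>> servo_tool(
  increments=[0,0,-0.7,0.74,-0.9,0,1,0,0,-1.4,1.48,-1.8,0,1,0,0,-2.1,2.22,-2.7,0,1,0,0,-2.8,2.96,-3.6,0,1,0,0,-3.5,3.7,-4.5,0,1],
)

```text
time: 2.87
tool_pos: [295.1, 408.5, 404.8]
ee_rot: [0.0, 0.34, 0.94, 0.0]
wrist_force: [1.3, 0.7, 0.1]
width: 85.2
finger_force: 0.0
```

>>> servo_tool(
  increments=[0,0,-0.7,0.74,-0.9,-0.2,1,0,0,-1.4,1.48,-1.8,-0.4,1,0,0,-2.1,2.22,-2.7,-0.6,1,0,0,-2.8,2.96,-3.6,-0.8,1,0,0,-3.5,3.7,-4.5,-1,1],
)

```text
time: 3.28
tool_pos: [406.2, 273.4, 374.6]
ee_rot: [0.0, 0.506, 0.862, 0.0]
wrist_force: [0.2, 1.5, -0.4]
width: 85.5
finger_force: 0.0
```

>>> servo_tool(
  increments=[0,0,-0.7,0.74,-0.9,-0.2,1,0,0,-1.4,1.48,-1.8,-0.4,1,0,0,-2.1,2.22,-2.7,-0.6,1,0,0,-2.8,2.96,-3.6,-0.8,1,0,0,-3.5,3.7,-4.5,-1,1],
)

```text
time: 3.7
tool_pos: [517.3, 138.3, 344.5]
ee_rot: [0.0, 0.655, 0.756, 0.0]
wrist_force: [0.3, 0.4, 0.5]
width: 85.3
finger_force: 0.0
```

>>> servo_tool(
  increments=[0,0,-0.7,0.74,-0.9,-0.2,1,0,0,-1.4,1.48,-1.8,-0.4,1,0,0,-2.1,2.22,-2.7,-0.6,1,0,0,-2.8,2.96,-3.6,-0.8,1,0,0,-3,3.7,-4.5,-1,1],
)

```text
time: 4.12
tool_pos: [628.4, 3.3, 314.4]
ee_rot: [-0.0, 0.765, 0.644, 0.0]
wrist_force: [0.8, 1.0, -0.9]
width: 85.4
finger_force: 0.0
```

```bash
python3 plan.py 613 -75 120 -9.8 -30
```

```text
t 4.1 tcp [628.   3. 314.] grasp [628.4   3.3 159.4] y [ 0.99 -0.17  0.  ] z [ 0.  0. -1.] q [-0.12  0.3   1.43  0.    1.4   0.06] F [ 0.8  1.  -0.9] w 85.4 0.0
TCP [626.   1. 254.] turn [-4.93  0.86  0.01] shift [-0.07 -0.06 -2.  ] rows>= 5.0
```

>>> servo_tool(
  increments=[-1,0.17,0,0,0,-0.4,1,-2,0.34,0,0,0,-0.8,1,-3,0.51,0,0,0,-1.2,1,-4,0.68,0,0,0,-1.6,1,-4.93,0.86,0,-0.07,-0.06,-2,1],
)

```text
time: 4.53
tool_pos: [625.7, 3.3, 254.3]
ee_rot: [0.168, 0.737, 0.623, -0.2]
wrist_force: [-0.2, -0.1, -0.4]
width: 85.5
finger_force: 0.0
```

>>> servo_tool(
  increments=[0,0,0,0,0,-0.5,1,0,0,0,0,0,-1,1,0,0,0,0,0,-1,1],
)

```text
time: 4.78
tool_pos: [624.8, 3.2, 221.2]
ee_rot: [0.164, 0.738, 0.624, -0.199]
wrist_force: [-0.3, 0.4, -0.1]
width: 85.1
finger_force: 0.0
```

```bash
cat > look.py <<'E'
import sys
from plan import *
now()
n=sys.argv[1]; c=list(map(int,sys.argv[3:7])) if len(sys.argv)>3 else None
p=robot.get_image(sys.argv[2]); save(p,n,c,min(800/((c[2]-c[0]) if c else 512),600/((c[3]-c[1]) if c else 384)))
E
python3 look.py v1 side 215 100 455 280; python3 plan.py 613 -75 46 -9.8 -30
```

```text
t 4.8 tcp [625.   3. 221.] grasp [611.  -72.7  86.7] y [ 0.99 -0.17 -0.01] z [-0.09 -0.49 -0.87] q [-0.    0.43  1.51 -0.53  1.34  0.32] F [-0.3  0.4 -0.1] w 85.1 0.0
t 4.8 tcp [625.   3. 223.] grasp [611.5 -73.   88.6] y [ 0.99 -0.17 -0.01] z [-0.09 -0.49 -0.87] q [-0.    0.42  1.51 -0.53  1.34  0.32] F [ 0.2 -0.1 -0. ] w 85.2 0.0
TCP [626.   1. 180.] turn [-0.03 -0.05 -0.02] shift [ 0.04 -0.05 -1.43] rows>= 2.0
```

View pics/v1.png

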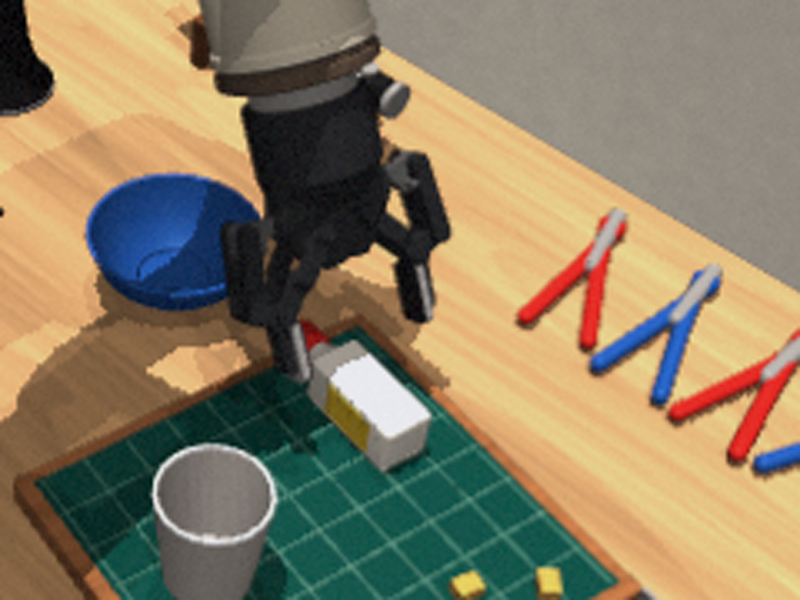

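The gripper straddles the bottle with the fingers centred on its body, so I'll descend, close and lift.

>>> servo_tool(
  increments=[0,0,0,0,0,-0.5,1,0,0,0,0,0,-1,1,0,0,0,0,-0.05,-1.43,1,0,0,0,0,-0.05,-1.43,1],
)

```text
time: 5.17
tool_pos: [624.6, 1.2, 178.5]
ee_rot: [0.165, 0.738, 0.624, -0.2]
wrist_force: [0.1, 0.2, -0.7]
width: 85.6
finger_force: 0.0
```

>>> servo_tool(
  increments=[0,0,0,0,0,0,0.3,0,0,0,0,0,0,0.3,0,0,0,0,0,0,0.2,0,0,0,0,0,0,0.2,0,0,0,0,0,0,0.2],
  newtons=60,
)

```text
time: 5.58
tool_pos: [625.6, 1.8, 182.7]
ee_rot: [0.167, 0.738, 0.623, -0.198]
wrist_force: [1.4, 3.5, 6.6]
width: 34.9
finger_force: 60.8
```

>>> servo_tool(
  increments=[0,0,0,0,0,0,0.1,0,0,0,0,0,0,0.1,0,0,0,0,0,0,0.1,0,0,0,0,0,0,0.1,0,0,0,0,0,0,0.1],
)

```text
time: 6.0
tool_pos: [625.6, 1.8, 182.6]
ee_rot: [0.167, 0.738, 0.623, -0.198]
wrist_force: [0.0, 2.3, 4.9]
width: 35.1
finger_force: 60.6
```

```bash
python3 plan.py 613 -75 240 -9.8 -30 530 430 54 -9.8 60
```

```text
t 6.0 tcp [626.   2. 183.] grasp [612.5 -74.7  48.4] y [ 0.99 -0.17 -0.  ] z [-0.08 -0.49 -0.87] q [-0.    0.47  1.54 -0.54  1.28  0.36] F [0.  2.3 4.9] w 35.1 60.6
TCP [626.   1. 374.] turn [ 0.   -0.01 -0.03] shift [ 0.02 -0.01  6.39] rows>= 5.0
TCP [507. 298. 132.] turn [14.79 -2.54 -0.03] shift [-3.95  9.87 -1.7 ] rows>= 13.0
```

>>> servo_tool(
  increments=[0,0,0,0,0,0.6,0.1,0,0,0,0,0,1.6,0.1,0,0,0,0,0,2.8,0.1,0,0,0,0,0,4,0.1,0,0,0,0,0,5,0.1],
)

```text
time: 6.42
tool_pos: [625.2, 1.7, 334.6]
ee_rot: [0.167, 0.738, 0.623, -0.198]
wrist_force: [0.8, -0.3, -1.3]
width: 34.9
finger_force: 60.0
```

>>> servo_tool(
  increments=[0.74,-0.13,0,-0.2,0.5,0,0.1,1.48,-0.26,0,-0.4,1,0,0.1,2.22,-0.38,0,-0.6,1.5,0,0.1,2.96,-0.51,0,-0.8,2,0,0.1,3.7,-0.64,0,-1,2.5,0,0.1],
)

```text
time: 6.83
tool_pos: [595.0, 77.4, 332.2]
ee_rot: [0.041, 0.762, 0.644, -0.049]
wrist_force: [-0.6, 0.3, -2.5]
width: 35.4
finger_force: 59.9
```

>>> servo_tool(
  increments=[0.74,-0.13,0,-0.2,0.5,0,0.1,1.48,-0.26,0,-0.4,1,0,0.1,2.22,-0.38,0,-0.6,1.5,0,0.1,2.96,-0.51,0,-0.8,2,0,0.1,3.7,-0.64,0,-1,2.5,0,0.1],
)

```text
time: 7.25
tool_pos: [565.0, 152.3, 332.1]
ee_rot: [-0.085, 0.757, 0.64, 0.102]
wrist_force: [0.4, 0.2, -1.5]
width: 35.1
finger_force: 59.9
```

>>> servo_tool(
  increments=[0.74,-0.13,0,-0.2,0.5,0,0.1,1.48,-0.26,0,-0.4,1,0,0.1,2.22,-0.38,0,-0.6,1.5,0,0.1,2.96,-0.51,0,-0.8,2,0,0.1,3.7,-0.64,0,-1,2.5,0,0.1],
)

```text
time: 7.67
tool_pos: [535.0, 227.2, 332.1]
ee_rot: [-0.208, 0.723, 0.611, 0.248]
wrist_force: [-0.6, 1.1, -1.4]
width: 35.2
finger_force: 59.9
```

>>> servo_tool(
  increments=[0.74,-0.13,0,-0.2,0.5,-0.5,0.1,1.48,-0.26,0,-0.4,1,-1,0.1,2.22,-0.38,0,-0.6,1.5,-1.5,0.1,2.96,-0.51,0,-0.8,2,-2,0.1,3.7,-0.63,0,-0.95,2.4,-2.5,0.1],
)

```text
time: 8.08
tool_pos: [506.3, 299.3, 256.5]
ee_rot: [-0.323, 0.661, 0.558, 0.385]
wrist_force: [0.1, 0.7, -0.9]
width: 35.0
finger_force: 59.9
```

```bash
python3 look.py v2 side 60 20 340 230; python3 plan.py 530 430 54 -9.8 60
```

```text
t 8.1 tcp [506. 299. 256.] grasp [529.2 431.9 179.6] y [ 0.99 -0.17  0.  ] z [ 0.15  0.86 -0.5 ] q [ 0.19  0.21  1.85  1.22  1.04 -0.3 ] F [ 0.1  0.7 -0.9] w 35.0 59.9
t 8.1 tcp [505. 300. 253.] grasp [527.4 433.4 176.6] y [ 0.99 -0.17 -0.  ] z [ 0.14  0.86 -0.49] q [ 0.19  0.22  1.85  1.23  1.04 -0.31] F [-4.1  0.4 -7.5] w 35.5 60.0
TCP [507. 298. 132.] turn [-0.09 -0.   -0.03] shift [ 0.07 -0.09 -4.05] rows>= 3.0
```

View pics/v2.png

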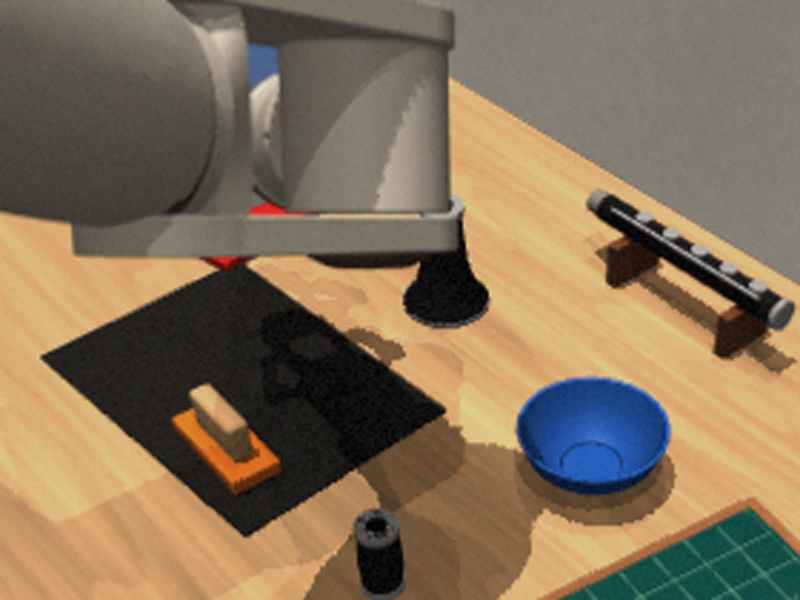

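>>> servo_tool(
  increments=[0,0,0,0,0,-0.8,0.1,0,0,0,0,0,-1.6,0.1,0,0,0,0,0,-2.4,0.1,0,0,0,0,0,-3.1,0.1,0,0,0,0,0,-3.6,0.1],
)

```text
time: 8.55
tool_pos: [506.6, 298.4, 147.2]
ee_rot: [-0.322, 0.661, 0.559, 0.382]
wrist_force: [0.2, 0.2, -1.0]
width: 35.1
finger_force: 60.0
```

>>> servo_tool(
  increments=[0,0,0,0,0,-0.1,0.1,0,0,0,0,0,-0.2,0.1,0,0,0,0,0,-0.2,0.1,0,0,0,0,0,-0.2,0.1],
)

```text
time: 8.88
tool_pos: [507.2, 298.7, 143.9]
ee_rot: [-0.322, 0.661, 0.559, 0.384]
wrist_force: [-0.8, -0.5, -0.8]
width: 35.4
finger_force: 60.0
```

```bash
python3 look.py v3 top 60 100 260 250; python3 plan.py 530 430 54 -9.8 60
```

```text
t 8.9 tcp [507. 299. 144.] grasp [530.  431.1  66.6] y [ 0.99 -0.17  0.  ] z [ 0.15  0.85 -0.5 ] q [ 0.19  0.39  1.9   1.36  0.98 -0.57] F [-0.8 -0.5 -0.8] w 35.4 60.0
t 8.9 tcp [507. 299. 144.] grasp [530.  431.1  66.7] y [ 0.99 -0.17  0.  ] z [ 0.15  0.85 -0.5 ] q [ 0.19  0.39  1.9   1.36  0.98 -0.57] F [ 0.8 -1.  -2.8] w 34.9 60.0
TCP [507. 298. 132.] turn [-0.01  0.03 -0.03] shift [-0.   -0.03 -0.41] rows>= 1.0
```

View pics/v3.png

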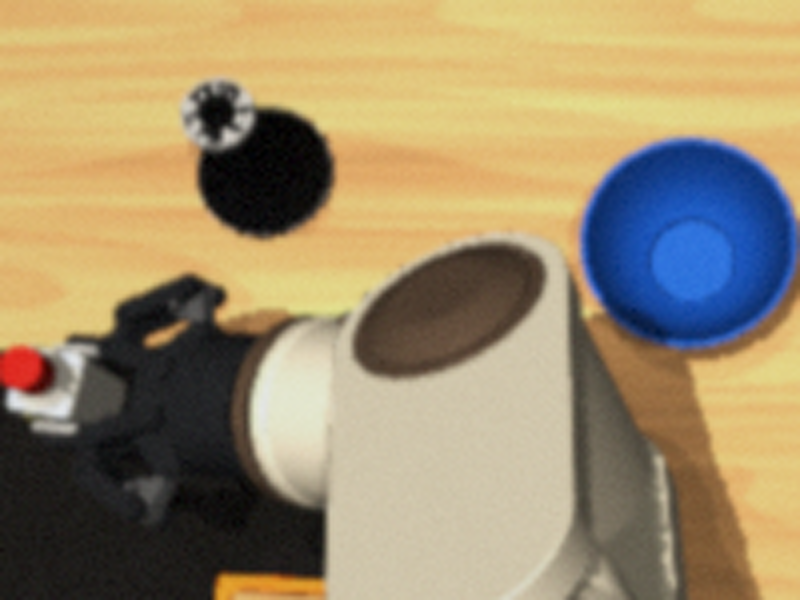

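The bottle is upright in the gripper over the mat and clear of the bell and bowl. I'll lower it until it touches.

>>> servo_tool(
  increments=[0,0,0,0,0,-0.1,0.1,0,0,0,0,0,-0.2,0.1,0,0,0,0,0,-0.3,0.1,0,0,0,0,0,-0.3,0.1,0,0,0,0,0,-0.3,0.1],
)

```text
time: 9.35
tool_pos: [506.9, 298.6, 133.5]
ee_rot: [-0.322, 0.661, 0.559, 0.383]
wrist_force: [0.2, -0.0, -1.1]
width: 35.2
finger_force: 60.0
```

>>> servo_tool(
  increments=[0,0,0,0,0,-0.05,0.1,0,0,0,0,0,-0.1,0.1,0,0,0,0,0,-0.1,0.1,0,0,0,0,0,-0.1,0.1],
)

```text
time: 9.68
tool_pos: [506.9, 298.6, 130.7]
ee_rot: [-0.322, 0.661, 0.559, 0.383]
wrist_force: [1.1, -0.2, -1.6]
width: 35.3
finger_force: 60.0
```

```bash
python3 plan.py 530 430 54 -9.8 60
```

```text
t 9.7 tcp [507. 299. 131.] grasp [529.6 431.   53.4] y [ 0.99 -0.17  0.  ] z [ 0.15  0.85 -0.5 ] q [ 0.19  0.41  1.91  1.38  0.97 -0.6 ] F [ 1.1 -0.2 -1.6] w 35.3 60.0
TCP [507. 298. 132.] turn [-0.01  0.02 -0.02] shift [ 0.01 -0.03  0.03] rows>= 1.0
```

>>> servo_tool(
  increments=[0,0,0,0,0,-0.04,0.1,0,0,0,0,0,-0.08,0.1,0,0,0,0,0,-0.08,0.1,0,0,0,0,0,-0.08,0.1],
)

```text
time: 10.02
tool_pos: [507.3, 298.9, 129.9]
ee_rot: [-0.323, 0.66, 0.559, 0.384]
wrist_force: [-5.5, -4.5, 17.0]
width: 35.1
finger_force: 61.9
```

>>> servo_tool(
  increments=[0,0,0,0,0,-0.03,0.1,0,0,0,0,0,-0.06,0.1,0,0,0,0,0,-0.06,0.1,0,0,0,0,0,-0.06,0.1],
)

```text
time: 10.35
tool_pos: [507.6, 299.0, 129.4]
ee_rot: [-0.324, 0.659, 0.559, 0.385]
wrist_force: [-11.6, -14.0, 35.1]
width: 35.2
finger_force: 64.0
```

>>> servo_tool(
  increments=[0,0,0,0,0,0.08,0.1,0,0,0,0,0,0.08,0.1,0,0,0,0,0,0.08,0.8,0,0,0,0,0,0.08,0.8,0,0,0,0,0,0.08,0.8],
)

```text
time: 10.77
tool_pos: [506.8, 298.6, 128.7]
ee_rot: [-0.322, 0.661, 0.559, 0.383]
wrist_force: [0.1, 0.4, -0.5]
width: 67.9
finger_force: 0.0
```

>>> servo_tool(
  increments=[0,0,0,0,0,0,1,0,0,0,-0.05,-0.3,0.17,1,0,0,0,-0.15,-0.85,0.5,1,0,0,0,-0.25,-1.4,0.8,1,0,0,0,-0.4,-2.2,1.3,1],
)

```text
time: 11.18
tool_pos: [494.2, 232.0, 167.7]
ee_rot: [-0.323, 0.661, 0.559, 0.382]
wrist_force: [0.0, -0.4, -0.2]
width: 85.1
finger_force: 0.0
```

>>> servo_tool(
  increments=[0,0,0,0,0,0.5,1,0,0,0,0,-0.8,1.4,1,0,0,0,0,-1.4,2.3,1,0,0,0,0,-2,3.2,1,0,0,0,0,-2.5,4,1],
)

```text
time: 11.6
tool_pos: [494.4, 156.0, 289.8]
ee_rot: [-0.322, 0.661, 0.559, 0.383]
wrist_force: [-0.3, 0.4, 0.5]
width: 85.4
finger_force: 0.0
```

```bash
python3 plan.py 460 -102 70 -9.8 60; cat > chk.py <<'E'
from fit import *
import sys
T=robot.get_image("top");S=robot.get_image("side")
D=dict(bottle=([530,430,0],0,3),cup=([460,-102,0],0,22),scraper=([413,312,1.53],0,3),bowl=([623,100,0],0,0))
for n in sys.argv[1:]:
    x,l,z=D[n];v=masks(n,(T,S));print(n,len(v),[[int(m.sum())] for _,m in v])
    if v: print("  ",fit(n,v,x,z=z),fit(n,v,x+[z],fz=True))
E
python3 chk.py bottle bowl scraper
```

```text
t 11.6 tcp [494. 156. 290.] grasp [517.2 288.4 212.3] y [ 0.99 -0.17  0.  ] z [ 0.15  0.85 -0.5 ] q [-0.1   0.09  1.91  1.11  1.31 -0.35] F [-0.3  0.4  0.5] w 85.4 0.0
TCP [ 437. -234.  148.] turn [-0.    0.02 -0.02] shift [ -1.91 -13.01  -4.74] rows>= 11.0
bottle 0 []
bowl 2 [[748], [1767]]
   (array([ 6.26074e+02,  9.98780e+01, -1.60000e-02]), np.float64(0.719)) (array([ 6.26517e+02,  1.00197e+02,  8.60000e-02, -3.53000e-01]), np.float64(0.718))
scraper 2 [[917], [725]]
   (array([413.191, 312.165,   1.512]), np.float64(0.2)) (array([412.444, 310.642,   1.509,   7.024]), np.float64(0.18))
```

>>> servo_tool(
  increments=[0,0,0,-0.17,-1.1,0,1,0,0,0,-0.34,-2.2,0,1,0,0,0,-0.5,-3.3,0,1,0,0,0,-0.67,-4.4,0,1,0,0,0,-0.84,-5.4,0,1],
)

```text
time: 12.42
tool_pos: [469.2, -5.6, 287.4]
ee_rot: [-0.323, 0.661, 0.559, 0.383]
wrist_force: [0.6, 0.5, -0.1]
width: 85.0
finger_force: 0.0
```

>>> servo_tool(
  increments=[0,0,0,-0.17,-1.1,0,1,0,0,0,-0.34,-2.2,0,1,0,0,0,-0.5,-3.3,0,1,0,0,0,-0.67,-4.4,0,1,0,0,0,-0.84,-5.4,0,1],
)

```text
time: 12.83
tool_pos: [444.1, -167.9, 287.3]
ee_rot: [-0.323, 0.661, 0.559, 0.383]
wrist_force: [-0.1, 0.3, -0.5]
width: 85.3
finger_force: 0.0
```

>>> servo_tool(
  increments=[0,0,0,-0.17,-1.1,0,1,0,0,0,-0.34,-2.2,0,1,0,0,0,-0.5,-3.3,0,1,0,0,0,-0.67,-4.4,0,1,0,0,0,-0.84,-5.4,0,1],
)

```text
time: 13.25
tool_pos: [419.0, -329.9, 287.0]
ee_rot: [-0.323, 0.661, 0.558, 0.383]
wrist_force: [1.3, 0.6, 0.7]
width: 85.1
finger_force: 0.0
```

```bash
python3 plan.py 443.5 -196 125 -9.8 60 460 -102 70 -9.8 60; python3 chk.py bottle bowl
```

```text
t 13.2 tcp [ 419. -330.  287.] grasp [ 441.6 -197.4  209.9] y [ 0.99 -0.17  0.  ] z [ 0.15  0.86 -0.5 ] q [-0.98  0.35  1.6   0.71  1.99 -0.8 ] F [1.3 0.6 0.7] w 85.1 0.0
TCP [ 421. -328.  203.] turn [-0.02  0.01 -0.03] shift [ 0.05  0.05 -2.82] rows>= 3.0
TCP [ 437. -234.  148.] turn [-0.02  0.01 -0.03] shift [ 0.6   3.19 -4.65] rows>= 5.0
bottle 1 [[539]]
   (array([ 5.29849e+02,  4.39397e+02, -2.47000e-01]), np.float64(0.075)) (array([ 5.30228e+02,  4.39643e+02, -2.47000e-01,  2.01200e+00]), np.float64(0.075))
bowl 1 [[2261]]
   (array([6.22889e+02, 1.00097e+02, 8.70000e-02]), np.float64(0.025)) (array([ 6.25991e+02,  1.00971e+02,  1.85000e-01, -1.11120e+01]), np.float64(0.02))
```

>>> servo_tool(
  increments=[0,0,0,0,0,-0.8,1,0,0,0,0,0,-1.6,1,0,0,0,0,0,-2.4,1,0,0,0,0.05,0.05,-2.82,1,0,0,0,0.05,0.05,-2.82,1],
)

```text
time: 13.97
tool_pos: [421.0, -325.5, 201.3]
ee_rot: [-0.324, 0.661, 0.558, 0.383]
wrist_force: [0.2, 0.4, 0.5]
width: 85.6
finger_force: 0.0
```

>>> servo_tool(
  increments=[0,0,0,0.11,0.63,-0.37,1,0,0,0,0.22,1.26,-0.73,1,0,0,0,0.33,1.88,-1.1,1,0,0,0,0.33,1.88,-1.1,1],
)

```text
time: 14.3
tool_pos: [431.0, -267.5, 170.0]
ee_rot: [-0.324, 0.66, 0.559, 0.383]
wrist_force: [-0.9, -0.0, -0.3]
width: 85.6
finger_force: 0.0
```

```bash
python3 look.py v4 top 260 150 440 285; python3 plan.py 460 -102 70 -9.8 60
```

```text
t 14.3 tcp [ 431. -267.  170.] grasp [ 453.3 -134.9   92.9] y [ 0.99 -0.17  0.  ] z [ 0.14  0.86 -0.5 ] q [-0.9   0.43  1.76  0.71  1.75 -0.91] F [-0.9 -0.  -0.3] w 85.6 0.0
t 14.3 tcp [ 431. -269.  171.] grasp [ 453.5 -136.4   93.7] y [ 0.99 -0.17  0.  ] z [ 0.14  0.85 -0.5 ] q [-0.9   0.43  1.76  0.71  1.75 -0.91] F [0.3 0.4 0.2] w 85.5 0.0
TCP [ 437. -234.  148.] turn [-0.02  0.02 -0.04] shift [ 0.2   1.16 -0.78] rows>= 2.0
```

View pics/v4.png

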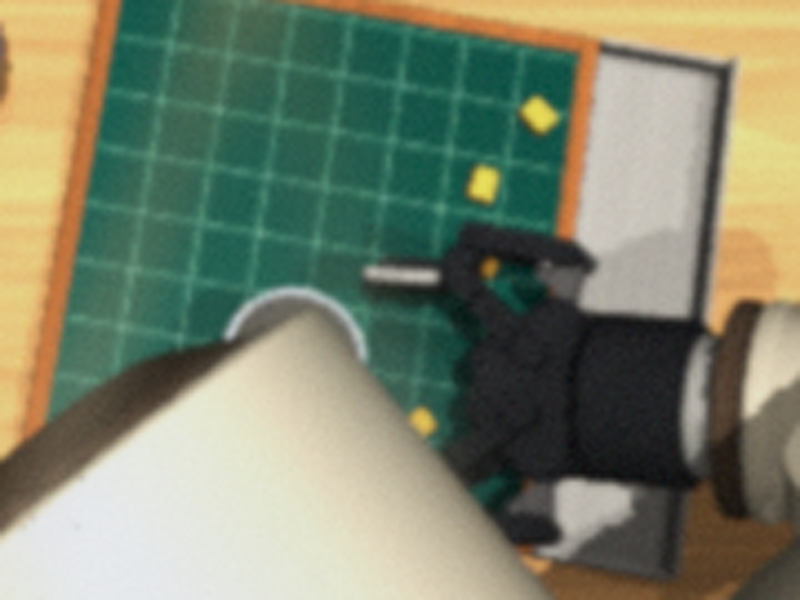

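>>> servo_tool(
  increments=[0,0,0,0.1,0.58,-0.39,1,0,0,0,0.2,1.16,-0.78,1,0,0,0,0.2,1.16,-0.78,1,0,0,0,0.2,1.16,-0.78,1],
)

```text
time: 14.68
tool_pos: [437.0, -235.7, 147.9]
ee_rot: [-0.322, 0.661, 0.559, 0.383]
wrist_force: [0.0, -0.3, 0.7]
width: 85.5
finger_force: 0.0
```

>>> servo_tool(
  increments=[0,0,0,0,0,0,0.75,0,0,0,0,0,0,0.7,0,0,0,0,0,0,0.6,0,0,0,0,0,0,0.5,0,0,0,0,0,0,0.5],
  newtons=95,
)

```text
time: 15.1
tool_pos: [436.9, -236.7, 148.4]
ee_rot: [-0.322, 0.661, 0.559, 0.384]
wrist_force: [-1.7, -2.1, 13.6]
width: 61.0
finger_force: 100.1
```

>>> servo_tool(
  increments=[0,0,0,0,0,0,0.4,0,0,0,0,0,0,0.4,0,0,0,0,0,0,0.4],
)

```text
time: 15.35
tool_pos: [436.9, -236.7, 148.4]
ee_rot: [-0.322, 0.661, 0.559, 0.384]
wrist_force: [-2.0, -2.1, 12.8]
width: 61.0
finger_force: 100.1
```

>>> servo_tool(
  increments=[0,0,0,0,0,0.1,0.4,0,0,0,0,0,0.3,0.4,0,0,0,0,0,0.6,0.4,0,0,0,0,0,1,0.4,0,0,0,0,0,1,0.4],
)

```text
time: 15.77
tool_pos: [437.1, -236.1, 179.5]
ee_rot: [-0.321, 0.661, 0.56, 0.383]
wrist_force: [0.9, -0.6, -2.5]
width: 60.3
finger_force: 101.8
```

```bash
python3 look.py v5 side 180 150 420 330; python3 plan.py 460 -102 200 -9.8 60;python3 chk.py bowl
```

```text
t 15.8 tcp [ 437. -236.  180.] grasp [ 459.9 -103.8  102. ] y [ 0.99 -0.17  0.  ] z [ 0.15  0.85 -0.5 ] q [-0.86  0.39  1.8   0.74  1.73 -0.89] F [ 0.9 -0.6 -2.5] w 60.3 101.8
t 15.8 tcp [ 437. -236.  178.] grasp [ 459.7 -103.7  100.9] y [ 0.99 -0.17  0.  ] z [ 0.15  0.85 -0.5 ] q [-0.86  0.39  1.8   0.74  1.73 -0.89] F [ 0.3 -0.1 -2.3] w 60.9 101.8
TCP [ 437. -234.  278.] turn [ 0.01  0.04 -0.02] shift [0.01 0.06 3.3 ] rows>= 3.0
bowl 1 [[2220]]
   (array([6.22863e+02, 1.00111e+02, 1.31000e-01]), np.float64(0.039)) (array([ 6.28821e+02,  1.01630e+02,  2.23000e-01, -2.09770e+01]), np.float64(0.022))
```

View pics/v5.png

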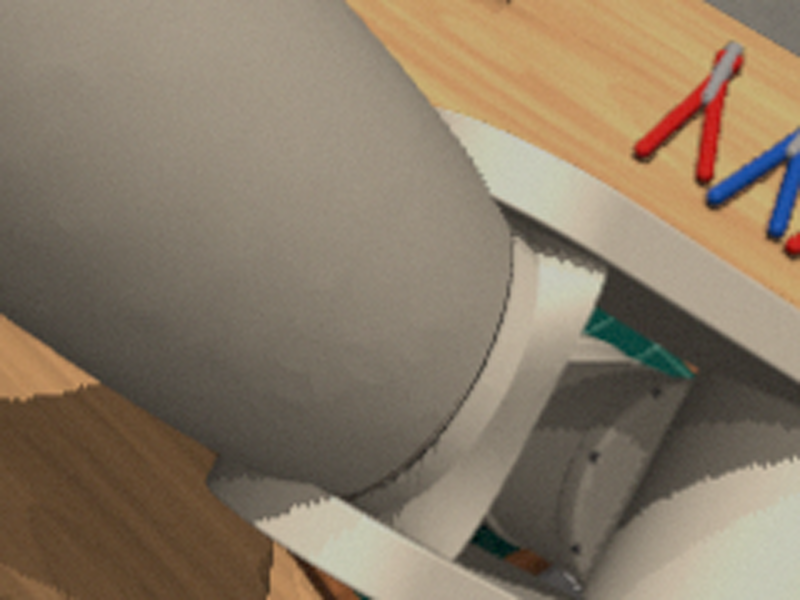

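The gripper force and the lifted load say the cup is held, although the arm hides it in this view. I'll raise it and carry it to the bowl.

>>> servo_tool(
  increments=[0,0,0,0,0,0.6,0.4,0,0,0,0,0,1.3,0.4,0,0,0,0,0,2.1,0.4,0,0,0,0,0,2.8,0.4,0,0,0,0,0,3.3,0.4],
)

```text
time: 16.43
tool_pos: [436.7, -235.7, 277.4]
ee_rot: [-0.322, 0.661, 0.559, 0.383]
wrist_force: [0.7, -0.3, -2.1]
width: 60.7
finger_force: 102.1
```

>>> servo_tool(
  increments=[0,0,0,0.3,0.3,0,0.4,0,0,0,0.8,0.9,0,0.4,0,0,0,1.4,1.55,0,0.4,0,0,0,2,2.2,0,0.4,0,0,0,2.6,2.9,0,0.4],
)

```text
time: 16.85
tool_pos: [515.6, -147.4, 274.8]
ee_rot: [-0.323, 0.661, 0.558, 0.383]
wrist_force: [0.7, -0.2, -2.4]
width: 60.8
finger_force: 102.1
```

>>> servo_tool(
  increments=[0,0,0,0.6,0.65,0,0.4,0,0,0,1.2,1.3,0,0.4,0,0,0,1.8,2,0,0.4,0,0,0,2.3,2.5,0,0.4,0,0,0,2.65,2.9,0,0.4],
)

```text
time: 17.27
tool_pos: [595.3, -59.6, 274.5]
ee_rot: [-0.323, 0.661, 0.559, 0.383]
wrist_force: [0.0, -0.7, -2.2]
width: 60.5
finger_force: 102.1
```

```bash
python3 look.py v6 side 180 100 420 280; python3 plan.py 618 70 200 -9.8 60 618 70 170 -9.8 0 618 70 110 -9.8 -25;python3 chk.py bowl
```

```text
t 17.3 tcp [595. -60. 275.] grasp [617.7  72.9 197.3] y [ 0.99 -0.17  0.  ] z [ 0.14  0.85 -0.5 ] q [-0.44  0.36  1.62  0.99  1.59 -0.48] F [ 0.  -0.7 -2.2] w 60.5 102.1
t 17.3 tcp [596. -58. 275.] grasp [618.5  74.3 197.4] y [ 0.99 -0.17  0.  ] z [ 0.14  0.86 -0.5 ] q [-0.44  0.36  1.61  0.99  1.59 -0.48] F [-0.3  2.5 -1.9] w 60.7 102.1
TCP [595. -62. 278.] turn [-0.02  0.01 -0.04] shift [-0.03 -0.13  0.1 ] rows>= 1.0
TCP [618.  70. 325.] turn [-9.88  1.69 -0.04] shift [0.73 4.27 1.68] rows>= 9.0
TCP [629. 135. 250.] turn [-13.99   2.39  -0.03] shift [ 1.1   6.43 -0.81] rows>= 12.0
bowl 2 [[1366], [1043]]
   (array([6.21319e+02, 9.95140e+01, 2.30000e-02]), np.float64(0.818)) (array([ 6.23481e+02,  1.04718e+02,  8.70000e-02, -1.63950e+01]), np.float64(0.791))
```

View pics/v6.png

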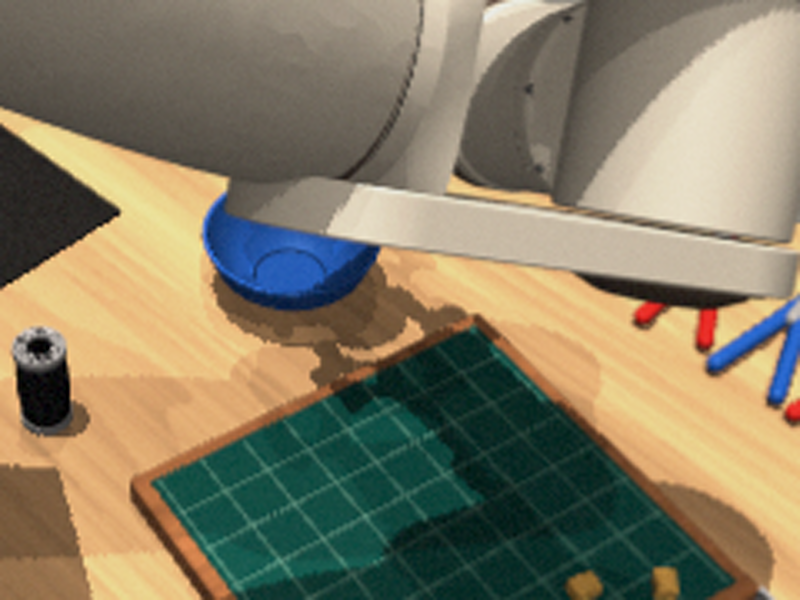

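>>> servo_tool(
  increments=[-0.98,0.17,0,0.06,0.4,0.2,0.4,-1.96,0.34,0,0.12,0.8,0.4,0.4,-2.94,0.5,0,0.2,1.2,0.6,0.4,-3.92,0.67,0,0.27,1.6,0.7,0.4,-4.9,0.84,0,0.35,2,0.9,0.4],
)

```text
time: 17.93
tool_pos: [604.4, -2.1, 302.8]
ee_rot: [-0.166, 0.738, 0.623, 0.198]
wrist_force: [-1.0, -0.8, -2.5]
width: 60.9
finger_force: 102.4
```

>>> servo_tool(
  increments=[-0.98,0.17,0,0.06,0.4,0.1,0.4,-1.96,0.34,0,0.12,0.8,0.2,0.4,-2.94,0.5,0,0.2,1.2,0.3,0.4,-3.92,0.67,0,0.27,1.6,0.3,0.4,-4.9,0.84,0,0.35,2,0.3,0.4],
)

```text
time: 18.35
tool_pos: [615.0, 58.1, 312.2]
ee_rot: [-0.001, 0.764, 0.645, 0.001]
wrist_force: [-0.5, -0.1, -3.4]
width: 61.0
finger_force: 102.5
```

```bash
python3 look.py v7 side 180 60 420 240; python3 plan.py 618 70 115 -9.8 -20 618 70 108 -9.8 -35 618 70 108 -9.8 -55
```

```text
t 18.4 tcp [615.  58. 312.] grasp [615.2  58.4 157.2] y [ 0.99 -0.17  0.  ] z [ 0.  0. -1.] q [-0.03  0.28  1.47  0.    1.39  0.14] F [-0.5 -0.1 -3.4] w 61.0 102.5
t 18.4 tcp [615.  60. 312.] grasp [615.1  59.3 157.1] y [ 0.99 -0.17  0.  ] z [-0.   -0.01 -1.  ] q [-0.03  0.29  1.46 -0.01  1.39  0.14] F [-1.1  3.3 -2.9] w 60.8 102.5
TCP [627. 122. 261.] turn [-3.24  0.56 -0.04] shift [ 0.39  2.07 -1.71] rows>= 3.0
TCP [633. 158. 235.] turn [-5.7   0.98 -0.04] shift [ 0.6   3.25 -2.57] rows>= 5.0
TCP [640. 195. 197.] turn [-8.99  1.54 -0.03] shift [ 0.81  4.5  -3.84] rows>= 8.0
```

View pics/v7.png

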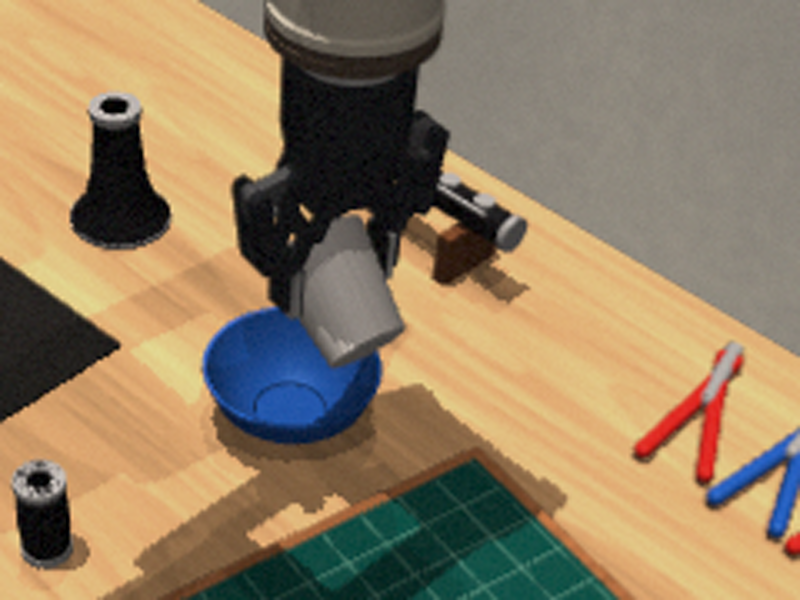

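The cup is held tilted above the bowl with its mouth toward +y. Next is the slow pour.

>>> servo_tool(
  increments=[-0.65,0.11,0,0.08,0.4,-0.34,0.4,-1.3,0.22,0,0.16,0.83,-0.7,0.4,-1.95,0.34,0,0.23,1.24,-1.03,0.4,-2.6,0.45,0,0.31,1.66,-1.37,0.4,-3.24,0.56,0,0.39,2.07,-1.71,0.4],
)

```text
time: 18.82
tool_pos: [626.7, 120.0, 259.8]
ee_rot: [0.107, 0.753, 0.636, -0.129]
wrist_force: [0.1, -0.8, -1.9]
width: 61.0
finger_force: 102.4
```

>>> servo_tool(
  increments=[-0.5,0.08,0,0.04,0.24,-0.17,0.4,-1,0.17,0,0.08,0.47,-0.34,0.4,-1.5,0.25,0,0.13,0.7,-0.5,0.4,-2,0.34,0,0.17,0.95,-0.7,0.4,-2.46,0.42,0,0.21,1.18,-0.86,0.4],
)

```text
time: 19.23
tool_pos: [633.0, 155.1, 233.8]
ee_rot: [0.189, 0.73, 0.616, -0.227]
wrist_force: [0.1, 0.1, -2.0]
width: 61.1
finger_force: 102.3
```

>>> servo_tool(
  increments=[-0.5,0.08,0,0.03,0.19,-0.18,0.4,-1,0.17,0,0.06,0.38,-0.37,0.4,-1.5,0.25,0,0.1,0.57,-0.56,0.4,-2,0.34,0,0.13,0.76,-0.75,0.4,-2.5,0.42,0,0.16,0.95,-0.95,0.4],
)

```text
time: 19.65
tool_pos: [638.0, 183.3, 205.6]
ee_rot: [0.268, 0.694, 0.586, -0.322]
wrist_force: [0.8, -0.8, -0.7]
width: 60.5
finger_force: 103.3
```

>>> servo_tool(
  increments=[-0.4,0.07,0,0.02,0.15,-0.15,0.4,-0.8,0.14,0,0.05,0.3,-0.3,0.4,-0.8,0.14,0,0.05,0.3,-0.3,0.4,-0.8,0.14,0,0.05,0.3,-0.3,0.4,-0.8,0.14,0,0.05,0.3,-0.3,0.4],
)

```text
time: 20.07
tool_pos: [639.6, 192.5, 197.5]
ee_rot: [0.293, 0.68, 0.574, -0.349]
wrist_force: [0.3, -0.1, -0.8]
width: 60.8
finger_force: 103.1
```

```bash
python3 look.py v8 side 180 60 420 240; python3 plan.py 618 70 108 -9.8 -55
```

```text
t 20.1 tcp [640. 192. 197.] grasp [618.1  68.5 106.9] y [ 0.99 -0.17 -0.  ] z [-0.14 -0.8  -0.58] q [ 0.34  0.65  1.31 -0.8   1.71  0.61] F [ 0.3 -0.1 -0.8] w 60.8 103.1
t 20.1 tcp [640. 193. 198.] grasp [618.2  68.6 107.2] y [ 0.99 -0.17 -0.  ] z [-0.14 -0.8  -0.58] q [ 0.34  0.65  1.31 -0.8   1.71  0.61] F [-0.5  0.4 -1.6] w 60.9 103.1
TCP [640. 195. 197.] turn [-0.13  0.   -0.01] shift [ 0.    0.09 -0.03] rows>= 1.0
```

View pics/v8.png

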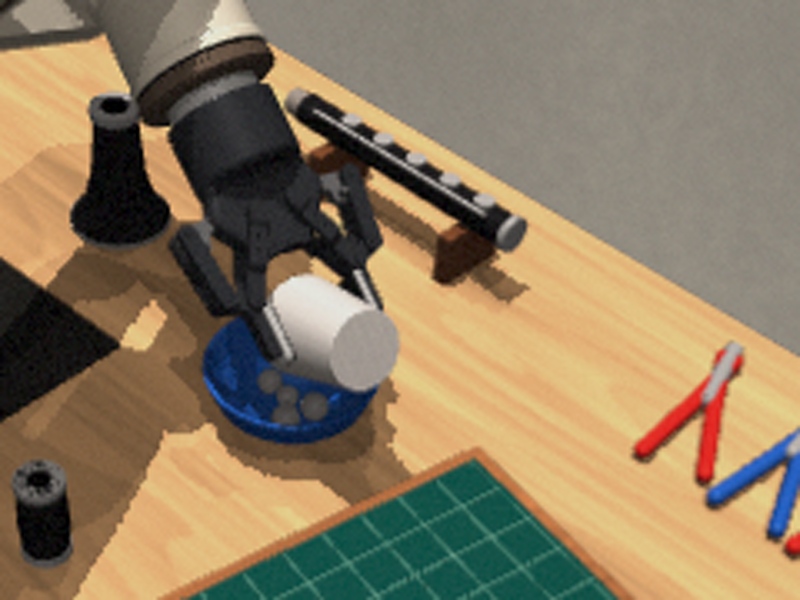

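Four balls sit in the bowl, matching the four seen in the cup, and the load reads about the empty cup's weight. I'll lift and swing the cup upright toward the mat.

>>> servo_tool(
  increments=[0,0,0,0,0,0.8,0.4,0,0,0,0,0,1.8,0.4,0,0,0,0,0,2.8,0.4,0,0,0,0,0,3.8,0.4,0,0,0,0,0,4.5,0.4],
)

```text
time: 20.53
tool_pos: [639.3, 192.7, 336.1]
ee_rot: [0.294, 0.681, 0.574, -0.348]
wrist_force: [-0.2, 0.4, -1.6]
width: 60.7
finger_force: 103.1
```

```bash
python3 plan.py 522 310 150 -9.8 60; python3 chk.py scraper bottle
```

```text
t 20.5 tcp [639. 193. 336.] grasp [618.2  68.7 245.4] y [ 0.99 -0.17  0.  ] z [-0.14 -0.8  -0.58] q [ 0.34  0.53  1.19 -0.84  1.87  0.44] F [-0.2  0.4 -1.6] w 60.7 103.1
TCP [499. 178. 228.] turn [18.76 -3.22 -0.  ] shift [-4.67 -0.5  -3.62] rows>= 16.0
scraper 1 [[695]]
   (array([417.033, 315.011,   1.457]), np.float64(0.123)) (array([419.048, 320.146,   1.465,  -3.206]), np.float64(0.112))
bottle 1 [[584]]
   (array([ 5.33298e+02,  4.38420e+02, -3.15000e-01]), np.float64(0.113)) (array([ 5.35907e+02,  4.43867e+02, -3.19000e-01, -2.55900e+00]), np.float64(0.106))
```

>>> servo_tool(
  increments=[0.94,-0.16,0,-0.24,0,0,0.4,1.88,-0.32,0,-0.47,0,0,0.4,2.82,-0.48,0,-0.7,0,0,0.4,3.76,-0.64,0,-0.94,0,0,0.4,4.69,-0.8,0,-1.17,0,0,0.4],
)

```text
time: 21.25
tool_pos: [604.0, 193.4, 331.2]
ee_rot: [0.142, 0.745, 0.629, -0.17]
wrist_force: [-0.3, -0.9, -0.7]
width: 60.5
finger_force: 102.9
```

>>> servo_tool(
  increments=[0.94,-0.16,0,-0.24,0,0,0.4,1.88,-0.32,0,-0.47,0,0,0.4,2.82,-0.48,0,-0.7,0,0,0.4,3.76,-0.64,0,-0.94,0,0,0.4,4.69,-0.8,0,-1.17,0,0,0.4],
)

```text
time: 21.67
tool_pos: [568.8, 193.3, 331.4]
ee_rot: [-0.018, 0.764, 0.645, 0.019]
wrist_force: [0.2, 0.1, -0.9]
width: 61.0
finger_force: 102.9
```

>>> servo_tool(
  increments=[0.94,-0.16,0,-0.24,-0.05,-0.2,0.4,1.88,-0.32,0,-0.47,-0.1,-0.4,0.4,2.82,-0.48,0,-0.7,-0.15,-0.7,0.4,3.76,-0.64,0,-0.94,-0.2,-1,0.4,4.69,-0.8,0,-1.17,-0.25,-1.3,0.4],
)

```text
time: 22.08
tool_pos: [533.6, 185.5, 292.2]
ee_rot: [-0.175, 0.736, 0.621, 0.207]
wrist_force: [0.3, 0.4, -0.6]
width: 60.7
finger_force: 102.9
```

>>> servo_tool(
  increments=[0.94,-0.16,0,-0.24,-0.05,-0.4,0.4,1.88,-0.32,0,-0.47,-0.1,-0.9,0.4,2.82,-0.48,0,-0.7,-0.15,-1.4,0.4,3.76,-0.64,0,-0.94,-0.2,-1.9,0.4,4.69,-0.81,0,-1.17,-0.25,-2.3,0.4],
)

```text
time: 22.5
tool_pos: [498.3, 178.0, 222.7]
ee_rot: [-0.322, 0.662, 0.558, 0.383]
wrist_force: [-0.2, -0.2, -1.4]
width: 60.6
finger_force: 102.9
```

```bash
python3 look.py v9 top 60 110 260 260; python3 plan.py 522 310 56 -9.8 60
```

```text
t 22.5 tcp [498. 178. 223.] grasp [521.1 310.3 145.4] y [ 0.99 -0.17  0.  ] z [ 0.15  0.85 -0.5 ] q [-0.06  0.2   1.95  1.17  1.21 -0.47] F [-0.2 -0.2 -1.4] w 60.6 102.9
t 22.6 tcp [497. 178. 220.] grasp [519.2 310.7 143.5] y [ 0.99 -0.17 -0.  ] z [ 0.15  0.86 -0.49] q [-0.06  0.2   1.96  1.18  1.21 -0.48] F [-3.6 -0.2 -6.8] w 60.7 103.2
TCP [499. 178. 134.] turn [-0.08 -0.02 -0.01] shift [ 0.08 -0.   -2.88] rows>= 3.0
```

View pics/v9.png

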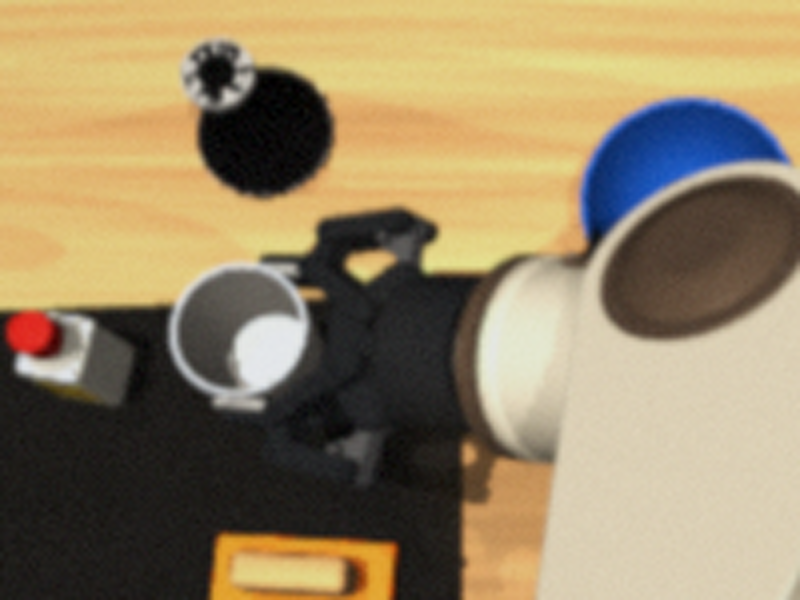

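The cup is upright and empty over the mat, well clear of the bottle and scraper, so I'll lower it.

>>> servo_tool(
  increments=[0,0,0,0,0,-0.7,0.4,0,0,0,0,0,-1.4,0.4,0,0,0,0,0,-2,0.4,0,0,0,0,0,-2.6,0.4,0,0,0,0,0,-2.8,0.4],
)

```text
time: 22.97
tool_pos: [498.5, 178.3, 137.9]
ee_rot: [-0.322, 0.663, 0.559, 0.379]
wrist_force: [0.6, -0.5, -2.7]
width: 60.4
finger_force: 103.2
```

>>> servo_tool(
  increments=[0,0,0,0,0,-0.05,0.4,0,0,0,0,0,-0.1,0.4,0,0,0,0,0,-0.1,0.4,0,0,0,0,0,-0.1,0.4],
)

```text
time: 23.3
tool_pos: [499.4, 178.3, 138.2]
ee_rot: [-0.321, 0.662, 0.56, 0.382]
wrist_force: [0.8, -0.1, -0.7]
width: 60.8
finger_force: 103.2
```

```bash
python3 plan.py 522 310 51 -9.8 60
```

```text
t 23.3 tcp [499. 178. 138.] grasp [522.  310.4  60.3] y [ 0.99 -0.17  0.  ] z [ 0.15  0.85 -0.5 ] q [-0.05  0.35  1.99  1.24  1.14 -0.66] F [ 0.8 -0.1 -0.7] w 60.8 103.2
TCP [499. 178. 129.] turn [ 0.03  0.02 -0.03] shift [-0.01 -0.02 -0.32] rows>= 1.0
```

>>> servo_tool(
  increments=[0,0,0,0,0,-0.1,0.4,0,0,0,0,0,-0.2,0.4,0,0,0,0,0,-0.2,0.4,0,0,0,0,0,-0.2,0.4],
)

```text
time: 23.63
tool_pos: [499.1, 178.3, 131.3]
ee_rot: [-0.321, 0.662, 0.56, 0.381]
wrist_force: [-1.2, -0.0, -1.4]
width: 61.0
finger_force: 103.2
```

>>> servo_tool(
  increments=[0,0,0,0,0,-0.04,0.4,0,0,0,0,0,-0.08,0.4,0,0,0,0,0,-0.08,0.4,0,0,0,0,0,-0.08,0.4],
)

```text
time: 23.97
tool_pos: [499.3, 178.4, 129.8]
ee_rot: [-0.322, 0.661, 0.56, 0.382]
wrist_force: [-5.1, -4.4, 13.4]
width: 60.6
finger_force: 103.6
```

>>> servo_tool(
  increments=[0,0,0,0,0,-0.03,0.4,0,0,0,0,0,-0.05,0.4,0,0,0,0,0,-0.05,0.4,0,0,0,0,0,-0.05,0.4],
)

```text
time: 24.3
tool_pos: [499.4, 178.5, 129.5]
ee_rot: [-0.322, 0.66, 0.56, 0.383]
wrist_force: [-13.3, -12.5, 32.6]
width: 60.8
finger_force: 104.3
```

Contact. I'll ease off, open and back away along the tool axis.

>>> servo_tool(
  increments=[0,0,0,0,0,0.06,0.4,0,0,0,0,0,0.06,0.4,0,0,0,0,0,0.06,1,0,0,0,0,0,0.06,1,0,0,0,0,0,0.06,1],
)

```text
time: 24.72
tool_pos: [499.1, 178.3, 129.1]
ee_rot: [-0.321, 0.662, 0.56, 0.381]
wrist_force: [-0.8, -0.1, -0.6]
width: 85.4
finger_force: 0.0
```

>>> servo_tool(
  increments=[0,0,0,0,0,0,1,0,0,0,-0.05,-0.3,0.17,1,0,0,0,-0.15,-0.85,0.5,1,0,0,0,-0.25,-1.4,0.82,1,0,0,0,-0.4,-2.2,1.3,1],
)

```text
time: 25.13
tool_pos: [486.5, 111.8, 168.3]
ee_rot: [-0.322, 0.662, 0.56, 0.381]
wrist_force: [1.2, 0.0, 0.3]
width: 85.6
finger_force: 0.0
```

>>> servo_tool(
  increments=[0,0,0,-0.17,-1,0.58,1,0,0,0,-0.3,-1.8,1.3,1,0,0,0,-0.3,-1.8,2.3,1,0,0,0,-0.3,-1.8,3.3,1,0,0,0,-0.3,-1.8,4.2,1],
)

```text
time: 25.55
tool_pos: [477.7, 57.3, 296.2]
ee_rot: [-0.321, 0.662, 0.559, 0.382]
wrist_force: [0.7, 0.5, 0.6]
width: 85.5
finger_force: 0.0
```

```bash
python3 plan.py 413 312 160 2 0; python3 chk.py cup scraper bowl
```

```text
t 25.6 tcp [478.  57. 296.] grasp [500.4 189.3 218.3] y [ 0.99 -0.17  0.  ] z [ 0.15  0.85 -0.5 ] q [-0.32  0.06  1.93  1.03  1.48 -0.43] F [0.7 0.5 0.6] w 85.5 0.0
TCP [413. 312. 315.] turn [-9.96  0.69  1.76] shift [-2.16  8.49  0.63] rows>= 9.0
cup 1 [[30]]
   (array([ 460., -102.,    0.]), np.float64(1.0)) (array([ 460., -102.,    0.,   22.]), np.float64(1.0))
scraper 2 [[905], [731]]
   (array([413.53 , 311.881,   1.542]), np.float64(0.211)) (array([412.446, 310.419,   1.521,   7.535]), np.float64(0.196))
bowl 1 [[675]]
   (array([6.22529e+02, 9.58790e+01, 1.60000e-02]), np.float64(0.607)) (array([ 767.951,  239.458,    3.475, -217.207]), np.float64(0.523))
```

```bash
python3 plan.py 413 311.5 150 -2.3 0
```

```text
t 25.9 tcp [478.  58. 293.] grasp [500.3 190.4 215.4] y [ 0.99 -0.17 -0.  ] z [ 0.14  0.85 -0.5 ] q [-0.32  0.06  1.93  1.03  1.48 -0.44] F [ 0.8 -0.3 -0.4] w 85.2 0.0
TCP [413. 312. 305.] turn [-9.93  1.04  1.11] shift [-2.16  8.44  0.39] rows>= 9.0
```

>>> servo_tool(
  increments=[-0.66,0.07,0.07,-0.14,0.56,0.1,1,-1.32,0.14,0.15,-0.29,1.12,0.2,1,-1.99,0.21,0.22,-0.43,1.69,0.3,1,-2.65,0.28,0.3,-0.58,2.25,0.4,1,-3.31,0.35,0.37,-0.72,2.81,0.4,1],
)

```text
time: 26.37
tool_pos: [456.3, 143.2, 306.1]
ee_rot: [-0.219, 0.704, 0.624, 0.26]
wrist_force: [-0.4, 0.2, -1.0]
width: 85.9
finger_force: 0.0
```

>>> servo_tool(
  increments=[-0.66,0.07,0.07,-0.14,0.56,0,1,-1.32,0.14,0.15,-0.29,1.12,0,1,-1.99,0.21,0.22,-0.43,1.69,0,1,-2.65,0.28,0.3,-0.58,2.25,0,1,-3.31,0.35,0.37,-0.72,2.81,0,1],
)

```text
time: 26.78
tool_pos: [434.5, 227.7, 305.6]
ee_rot: [-0.111, 0.723, 0.669, 0.131]
wrist_force: [0.1, -0.5, -1.3]
width: 85.8
finger_force: 0.0
```

>>> servo_tool(
  increments=[-0.66,0.07,0.07,-0.14,0.56,0,1,-1.32,0.14,0.15,-0.29,1.12,0,1,-1.99,0.21,0.22,-0.43,1.69,0,1,-2.65,0.28,0.3,-0.58,2.25,0,1,-3.31,0.35,0.37,-0.72,2.81,0,1],
)

```text
time: 27.2
tool_pos: [412.9, 312.1, 305.5]
ee_rot: [0.001, 0.721, 0.693, -0.002]
wrist_force: [1.2, -0.4, -0.4]
width: 85.3
finger_force: 0.0
```

```bash
python3 look.py v10 side 80 80 280 230; python3 plan.py 413 311.5 42 -2.3 0; python3 chk.py cup scraper
```

```text
t 27.2 tcp [413. 312. 305.] grasp [412.7 311.3 150.5] y [ 1.   -0.04 -0.  ] z [-0. -0. -1.] q [ 0.5   0.09  1.71 -0.    1.35  0.54] F [ 1.2 -0.4 -0.4] w 85.3 0.0
t 27.2 tcp [412. 314. 305.] grasp [412.  312.7 150.3] y [ 1.   -0.04 -0.  ] z [-0.   -0.01 -1.  ] q [ 0.5   0.09  1.71 -0.01  1.35  0.54] F [-2.3  0.5 -1.6] w 85.6 0.0
TCP [413. 312. 197.] turn [ 0.09 -0.02 -0.03] shift [ 0.02 -0.09 -3.61] rows>= 3.0
cup 2 [[852], [964]]
   (array([ 460., -102.,    0.]), np.float64(2.0)) (array([ 460., -102.,    0.,   22.]), np.float64(2.0))
scraper 2 [[483], [739]]
   (array([414.943, 311.276,   1.468]), np.float64(0.643)) (array([413.944, 308.39 ,   1.479,   6.207]), np.float64(0.637))
```

View pics/v10.png

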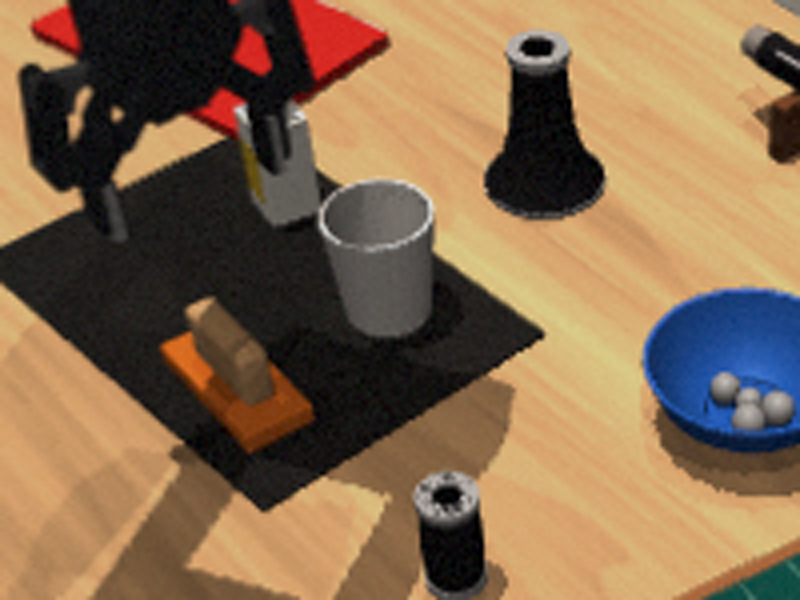

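Bottle and cup stand on the mat, and the four balls are in the bowl. Now I'll grasp the scraper with the opening reduced to stay clear of the cup.

>>> servo_tool(
  increments=[0,0,0,0,0,-0.8,0.65,0,0,0,0,0,-1.7,0.65,0,0,0,0,0,-2.6,0.65,0,0,0,0,0,-3.3,0.65,0,0,0,0,0,-3.55,0.65],
)

```text
time: 27.97
tool_pos: [412.9, 309.9, 197.0]
ee_rot: [-0.001, 0.721, 0.693, -0.002]
wrist_force: [0.5, -0.7, -0.0]
width: 55.2
finger_force: 0.0
```

>>> servo_tool(
  increments=[0,0,0,0,0,0,0.65,0,0,0,0,0,0,0.3,0,0,0,0,0,0,0.1,0,0,0,0,0,0,0.1,0,0,0,0,0,0,0],
  newtons=60,
)

```text
time: 28.38
tool_pos: [413.8, 311.4, 201.3]
ee_rot: [0.0, 0.721, 0.693, 0.001]
wrist_force: [-0.5, -2.3, 8.1]
width: 18.8
finger_force: 59.7
```

>>> servo_tool(
  increments=[0,0,0,0,0,0,0,0,0,0,0,0,0,0,0,0,0,0,0,0,0,0,0,0,0,0,0,0],
)

```text
time: 28.72
tool_pos: [413.7, 311.4, 201.4]
ee_rot: [0.001, 0.721, 0.693, 0.001]
wrist_force: [0.5, -1.1, 7.9]
width: 18.8
finger_force: 59.6
```

```bash
python3 plan.py 413 311.5 42 -2.3 0
```

```text
t 28.7 tcp [414. 311. 201.] grasp [414.1 311.5  46.4] y [ 1.   -0.04  0.  ] z [ 0.  0. -1.] q [ 0.5   0.19  1.82 -0.    1.12  0.54] F [ 0.5 -1.1  7.9] w 18.8 59.6
TCP [413. 312. 197.] turn [-0.    0.02 -0.01] shift [-0.02  0.   -0.15] rows>= 1.0
```

>>> servo_tool(
  increments=[0,0,0,0,0,0.4,0,0,0,0,0,0,1.3,0,0,0,0,0,0,2.4,0,0,0,0,0,0,3.4,0,0,0,0,0,0,4,0],
)

```text
time: 29.13
tool_pos: [413.4, 311.3, 324.0]
ee_rot: [0.001, 0.721, 0.693, 0.002]
wrist_force: [0.3, 0.8, -1.1]
width: 18.9
finger_force: 58.7
```

```bash
python3 plan.py 587 -170 120 80.5 0
```

```text
t 29.1 tcp [413. 311. 324.] grasp [413.9 311.5 169. ] y [ 1.   -0.04  0.  ] z [ 0.  0. -1.] q [ 0.5   0.07  1.69 -0.    1.38  0.54] F [ 0.3  0.8 -1.1] w 18.9 58.7
TCP [ 587. -170.  275.] turn [-0.04  0.02 13.79] shift [  5.79 -16.04  -1.63] rows>= 13.0
```

>>> servo_tool(
  increments=[0,0,0.69,0.29,-0.8,0,0,0,0,1.38,0.58,-1.6,0,0,0,0,2.07,0.87,-2.4,0,0,0,0,2.76,1.16,-3.2,0,0,0,0,3.45,1.45,-4,0,0],
)

```text
time: 29.55
tool_pos: [456.9, 190.1, 320.8]
ee_rot: [0.001, 0.583, 0.813, 0.0]
wrist_force: [0.4, 0.2, -1.1]
width: 18.8
finger_force: 58.7
```

>>> servo_tool(
  increments=[0,0,0.69,0.29,-0.8,0,0,0,0,1.38,0.58,-1.6,0,0,0,0,2.07,0.87,-2.4,0,0,0,0,2.76,1.16,-3.2,0,0,0,0,3.45,1.45,-4,0,0],
)

```text
time: 29.97
tool_pos: [500.4, 70.0, 320.7]
ee_rot: [0.001, 0.428, 0.904, 0.0]
wrist_force: [0.9, 1.0, -0.9]
width: 19.3
finger_force: 58.7
```

>>> servo_tool(
  increments=[0,0,0.69,0.29,-0.8,0,0,0,0,1.38,0.58,-1.6,0,0,0,0,2.07,0.87,-2.4,0,0,0,0,2.76,1.16,-3.2,0,0,0,0,3.45,1.45,-4,0,0],
)

```text
time: 30.38
tool_pos: [544.0, -50.0, 320.8]
ee_rot: [0.001, 0.258, 0.966, -0.0]
wrist_force: [1.1, 0.2, -1.0]
width: 19.0
finger_force: 58.7
```

>>> servo_tool(
  increments=[0,0,0.69,0.29,-0.8,-0.2,0,0,0,1.38,0.58,-1.6,-0.5,0,0,0,2.07,0.87,-2.4,-0.8,0,0,0,2.76,1.16,-3.2,-1.2,0,0,0,3.45,1.45,-4,-1.6,0],
)

```text
time: 30.8
tool_pos: [587.6, -170.0, 272.3]
ee_rot: [0.001, 0.08, 0.997, -0.0]
wrist_force: [0.1, 0.2, -0.5]
width: 19.0
finger_force: 58.7
```

```bash
python3 look.py v11 side 260 180 440 315; python3 plan.py 587.3 -170 68 80.5 0
python3 - <<'E'
from h import *
T=robot.get_image("top");S=robot.get_image("side")
R=np.array([[.986,-.165],[.165,.986]])
for p in(T,S):
  for q in robot.cut_out("offcut1",p):
    if 10<q["pixels"].sum()<150:
      u=np.argwhere(q["pixels"])[:,::-1].mean(0);w=onz(p,u,27)
      print(round(q["score"],2),u.round(),w.round(), (R@(w[:2]-[530,-125])).round())
E
```

```text
t 30.8 tcp [ 588. -170.  272.] grasp [ 587.9 -170.2  117.3] y [ 0.16  0.99 -0.  ] z [ 0. -0. -1.] q [-0.41  0.3   1.53 -0.    1.31 -1.82] F [ 0.1  0.2 -0.5] w 19.0 58.7
t 30.9 tcp [ 588. -174.  270.] grasp [ 588.1 -173.7  114.6] y [ 0.16  0.99 -0.  ] z [-0. -0. -1.] q [-0.41  0.31  1.53 -0.    1.31 -1.83] F [-5.1 -3.2 -5.2] w 18.7 58.7
TCP [ 587. -170.  223.] turn [ 0.01 -0.   -0.09] shift [-0.03  0.12 -1.55] rows>= 2.0
0.67 [379. 275.] [ 597. -239.   27.] [  85. -102.]
0.61 [294. 300.] [ 439. -169.   27.] [-83. -58.]
```

View pics/v11.png

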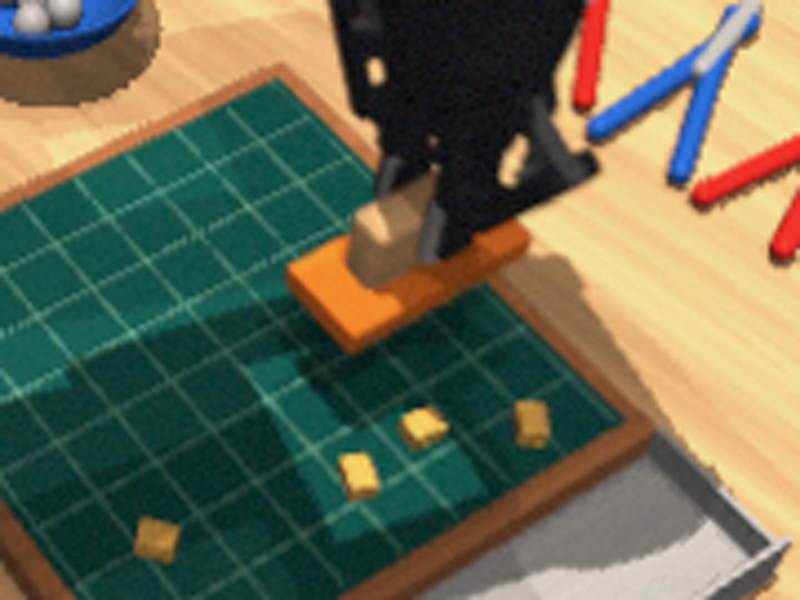

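>>> servo_tool(
  increments=[0,0,0,0,0,-0.5,0,0,0,0,0,0,-1,0,0,0,0,0,0,-1.4,0,0,0,0,0,0,-1.5,0,0,0,0,0,0,-1.5,0],
)

```text
time: 31.47
tool_pos: [587.2, -168.2, 226.5]
ee_rot: [-0.0, 0.082, 0.997, -0.0]
wrist_force: [-0.1, 0.9, -1.8]
width: 18.7
finger_force: 58.8
```

>>> servo_tool(
  increments=[0,0,0,0,0,-0.05,0,0,0,0,0,0,-0.05,0,0,0,0,0,0,-0.05,0],
)

```text
time: 31.72
tool_pos: [587.4, -168.8, 226.0]
ee_rot: [0.001, 0.082, 0.997, -0.0]
wrist_force: [-1.1, 0.5, -0.4]
width: 19.1
finger_force: 58.8
```

```bash
python3 plan.py 587.3 -170 66 80.5 0
```

```text
t 31.7 tcp [ 587. -169.  226.] grasp [ 587.7 -168.9   71. ] y [ 0.16  0.99 -0.  ] z [ 0. -0. -1.] q [-0.41  0.34  1.57 -0.    1.22 -1.81] F [-1.1  0.5 -0.4] w 19.1 58.8
TCP [ 587. -170.  221.] turn [ 0.01  0.01 -0.01] shift [-0.   -0.04 -0.17] rows>= 1.0
```

>>> servo_tool(
  increments=[0,0,0,0,0,-0.06,0,0,0,0,0,0,-0.13,0,0,0,0,0,0,-0.13,0,0,0,0,0,0,-0.13,0],
)

```text
time: 32.05
tool_pos: [587.3, -168.8, 221.2]
ee_rot: [0.0, 0.082, 0.997, -0.0]
wrist_force: [0.7, 0.3, -1.6]
width: 19.1
finger_force: 58.8
```

>>> servo_tool(
  increments=[0,0,0,0,0,-0.04,0,0,0,0,0,0,-0.04,0,0,0,0,0,0,-0.04,0,0,0,0,0,0,-0.04,0],
)

```text
time: 32.38
tool_pos: [587.4, -168.9, 220.4]
ee_rot: [0.001, 0.082, 0.997, -0.0]
wrist_force: [-0.1, -0.4, 3.3]
width: 19.1
finger_force: 59.3
```

>>> servo_tool(
  increments=[0,0,0,0,0,-0.03,0,0,0,0,0,0,-0.03,0,0,0,0,0,0,-0.03,0,0,0,0,0,0,-0.03,0],
)

```text
time: 32.72
tool_pos: [587.3, -168.9, 220.4]
ee_rot: [0.001, 0.082, 0.997, -0.0]
wrist_force: [-4.8, 0.7, 15.5]
width: 18.9
finger_force: 61.0
```

The scraper is in contact with the board at TCP z = 220.4. Stroke one comes next, slowly.

>>> servo_tool(
  increments=[0,0,0,-0.03,-0.2,0.03,0,0,0,0,-0.08,-0.5,0.03,0,0,0,0,-0.13,-0.8,0.03,0,0,0,0,-0.18,-1.1,0.03,0,0,0,0,-0.23,-1.4,0.03,0],
)

```text
time: 33.13
tool_pos: [580.3, -211.7, 220.4]
ee_rot: [0.001, 0.082, 0.997, -0.0]
wrist_force: [0.8, 4.6, 5.6]
width: 19.1
finger_force: 59.8
```

>>> servo_tool(
  increments=[0,0,0,-0.05,-0.3,0,0,0,0,0,-0.1,-0.6,0,0,0,0,0,-0.15,-0.9,0,0,0,0,0,-0.2,-1.2,0,0,0,0,0,-0.23,-1.4,0,0],
)

```text
time: 33.55
tool_pos: [573.3, -254.1, 220.4]
ee_rot: [0.001, 0.083, 0.997, -0.0]
wrist_force: [0.2, 4.7, 7.1]
width: 19.2
finger_force: 60.0
```

>>> servo_tool(
  increments=[0,0,0,0,0,0,0,0,0,0,0,0,0,0,0,0,0,0,0,0,0],
)

```text
time: 33.8
tool_pos: [573.3, -254.2, 220.4]
ee_rot: [0.001, 0.083, 0.997, -0.001]
wrist_force: [-0.7, -2.1, 6.1]
width: 19.3
finger_force: 59.8
```

```bash
python3 look.py v12 side 260 180 440 315; python3 plan.py 524 -159.5 100 80.5 0
```

```text
t 33.8 tcp [ 573. -254.  220.] grasp [ 573.5 -254.4   65.4] y [ 0.16  0.99 -0.  ] z [ 0. -0. -1.] q [-0.54  0.38  1.54 -0.    1.22 -1.94] F [-0.7 -2.1  6.1] w 19.3 59.8
t 33.9 tcp [ 573. -254.  220.] grasp [ 573.5 -254.4   65.4] y [ 0.16  0.99 -0.  ] z [ 0. -0. -1.] q [-0.54  0.38  1.54 -0.    1.22 -1.94] F [-0.7 -5.   4.1] w 18.7 59.7
TCP [ 524. -160.  255.] turn [ 0.02  0.01 -0.  ] shift [-1.64  3.15  1.15] rows>= 3.0
```

View pics/v12.png

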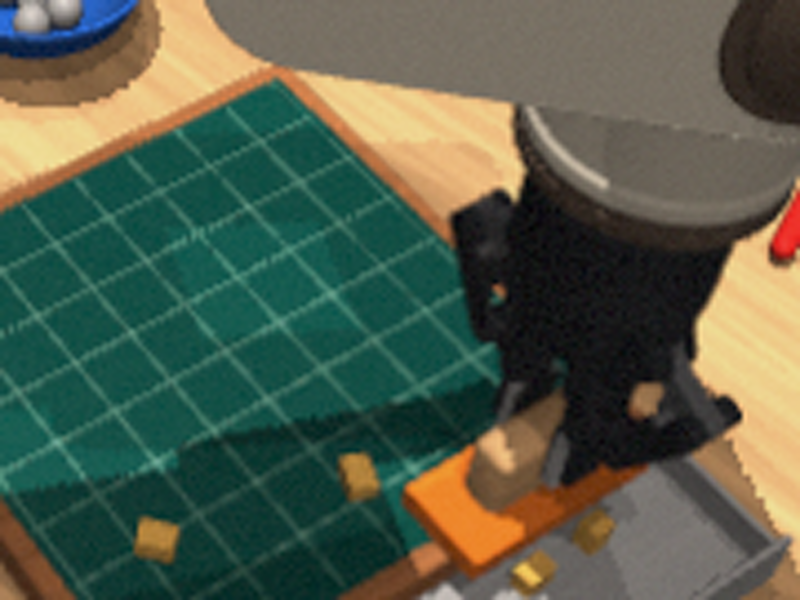

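Two offcuts are in the trough at about (380,309) and (393,299). I'll lift, go back and do stroke two.

>>> servo_tool(
  increments=[0,0,0,0,0,0.6,0,0,0,0,0,0,1.2,0,0,0,0,-0.6,1.05,1.2,0,0,0,0,-1.2,2.1,1.2,0,0,0,0,-1.64,3.15,1.2,0],
)

```text
time: 34.27
tool_pos: [522.9, -158.2, 255.6]
ee_rot: [-0.0, 0.083, 0.997, -0.0]
wrist_force: [0.5, -0.4, -2.4]
width: 19.1
finger_force: 59.0
```

>>> servo_tool(
  increments=[0,0,0,0,0,0,0,0,0,0,0,0,-0.5,0,0,0,0,0,0,-0.9,0,0,0,0,0,0,-1.1,0,0,0,0,0,0,-1.1,0],
)

```text
time: 34.68
tool_pos: [523.9, -158.7, 221.3]
ee_rot: [-0.001, 0.083, 0.997, 0.0]
wrist_force: [0.0, 0.5, -2.3]
width: 18.8
finger_force: 59.0
```

>>> servo_tool(
  increments=[0,0,0,0,0,-0.05,0,0,0,0,0,0,-0.1,0,0,0,0,0,0,-0.1,0,0,0,0,0,0,-0.1,0],
)

```text
time: 35.02
tool_pos: [524.4, -158.5, 220.5]
ee_rot: [0.001, 0.082, 0.997, -0.0]
wrist_force: [0.3, 0.3, -0.1]
width: 19.1
finger_force: 59.1
```

```bash
python3 plan.py 524 -159.5 65.4 80.5 0
```

```text
t 35.0 tcp [ 524. -158.  220.] grasp [ 524.6 -158.6   65.5] y [ 0.16  0.99 -0.  ] z [ 0. -0. -1.] q [-0.43  0.23  1.74 -0.    1.18 -1.84] F [ 0.3  0.3 -0.1] w 19.1 59.1
TCP [ 524. -160.  220.] turn [ 0.01  0.01 -0.01] shift [-0.01 -0.03 -0.  ] rows>= 1.0
```

>>> servo_tool(
  increments=[0,0,0,-0.03,-0.2,-0.01,0,0,0,0,-0.08,-0.5,-0.01,0,0,0,0,-0.13,-0.8,-0.01,0,0,0,0,-0.18,-1.1,-0.01,0,0,0,0,-0.23,-1.4,-0.01,0],
)

```text
time: 35.43
tool_pos: [517.4, -201.2, 220.4]
ee_rot: [0.001, 0.082, 0.997, -0.0]
wrist_force: [1.4, 4.2, 5.7]
width: 18.7
finger_force: 60.1
```

>>> servo_tool(
  increments=[0,0,0,-0.05,-0.3,0,0,0,0,0,-0.1,-0.6,0,0,0,0,0,-0.15,-0.9,0,0,0,0,0,-0.2,-1.2,0,0,0,0,0,-0.24,-1.45,0,0],
)

```text
time: 35.85
tool_pos: [510.1, -244.9, 220.4]
ee_rot: [0.001, 0.082, 0.997, -0.0]
wrist_force: [1.1, 4.7, 6.5]
width: 18.7
finger_force: 60.2
```

>>> servo_tool(
  increments=[0,0,0,0,0,0,0,0,0,0,0,0,0,0,0,0,0,0,0,0.6,0,0,0,0,0,0,1.2,0,0,0,0,-0.4,0.8,1.2,0],
)

```text
time: 36.27
tool_pos: [499.5, -223.1, 259.0]
ee_rot: [0.003, 0.083, 0.997, -0.002]
wrist_force: [0.8, 0.1, -0.1]
width: 19.0
finger_force: 59.2
```

>>> servo_tool(
  increments=[0,0,0,-0.6,1.1,0,0,0,0,0,-1.2,2.2,0,0,0,0,0,-1.7,3.25,0,0,0,0,0,-1.7,3.25,0,0,0,0,0,-1.7,3.25,0,0],
)

```text
time: 36.68
tool_pos: [446.7, -121.7, 256.3]
ee_rot: [0.001, 0.081, 0.997, -0.001]
wrist_force: [0.4, -0.7, -0.6]
width: 18.9
finger_force: 59.3
```

>>> servo_tool(
  increments=[0,0,0,0,0,-0.5,0,0,0,0,0,0,-0.9,0,0,0,0,0,0,-1.1,0,0,0,0,0,0,-1.1,0,0,0,0,0,0,-1.1,0],
)

```text
time: 37.1
tool_pos: [447.5, -123.0, 222.9]
ee_rot: [0.0, 0.083, 0.997, -0.0]
wrist_force: [0.4, -0.4, -1.2]
width: 19.0
finger_force: 59.3
```

```bash
python3 plan.py 447.5 -121.4 65.4 80.5 0
```

```text
t 37.1 tcp [ 447. -123.  223.] grasp [ 447.5 -123.    67.9] y [ 0.16  0.99 -0.  ] z [ 0. -0. -1.] q [-0.43  0.06  1.92 -0.    1.16 -1.84] F [ 0.4 -0.4 -1.2] w 19.0 59.3
TCP [ 448. -121.  220.] turn [ 0.    0.   -0.01] shift [ 0.    0.05 -0.08] rows>= 1.0
```

>>> servo_tool(
  increments=[0,0,0,0,0,-0.05,0,0,0,0,0,0,-0.1,0,0,0,0,0,0,-0.1,0,0,0,0,0,0,-0.1,0],
)

```text
time: 37.43
tool_pos: [447.5, -122.5, 220.4]
ee_rot: [0.001, 0.082, 0.997, -0.001]
wrist_force: [0.8, -2.5, 2.4]
width: 19.1
finger_force: 59.7
```

>>> servo_tool(
  increments=[0,0,0,-0.03,-0.2,0,0,0,0,0,-0.08,-0.5,0,0,0,0,0,-0.13,-0.8,0,0,0,0,0,-0.18,-1.1,0,0,0,0,0,-0.23,-1.4,0,0],
)

```text
time: 37.85
tool_pos: [440.3, -164.8, 220.3]
ee_rot: [0.001, 0.082, 0.997, -0.0]
wrist_force: [0.6, 4.3, 6.6]
width: 19.2
finger_force: 60.3
```

>>> servo_tool(
  increments=[0,0,0,-0.05,-0.3,0,0,0,0,0,-0.1,-0.6,0,0,0,0,0,-0.15,-0.9,0,0,0,0,0,-0.2,-1.2,0,0,0,0,0,-0.25,-1.5,0,0],
)

```text
time: 38.27
tool_pos: [432.8, -209.8, 220.4]
ee_rot: [0.001, 0.082, 0.997, -0.0]
wrist_force: [0.7, 4.9, 6.5]
width: 19.3
finger_force: 60.4
```

>>> servo_tool(
  increments=[0,0,0,-0.05,-0.3,0,0,0,0,0,-0.11,-0.65,0,0,0,0,0,-0.11,-0.65,0,0,0,0,0,-0.11,-0.65,0,0],
)

```text
time: 38.6
tool_pos: [429.5, -229.8, 220.4]
ee_rot: [0.001, 0.083, 0.997, -0.001]
wrist_force: [-0.2, -3.5, 4.9]
width: 18.9
finger_force: 60.1
```

>>> servo_tool(
  increments=[0,0,0,0,0,0.6,0,0,0,0,0,0,1.6,0,0,0,0,0,0.9,2.6,0,0,0,0,0,1.9,3.4,0,0,0,0,0,3,3.4,0],
)

```text
time: 39.02
tool_pos: [429.8, -138.7, 326.4]
ee_rot: [0.003, 0.083, 0.997, -0.001]
wrist_force: [2.2, 0.1, 0.4]
width: 18.9
finger_force: 59.4
```

```bash
python3 look.py v13 side 215 195 455 375; python3 plan.py 413 311.5 100 -2.3 0; python3 chk.py bowl
```

```text
t 39.0 tcp [ 430. -139.  326.] grasp [ 430.7 -139.2  171.4] y [ 0.17  0.99 -0.  ] z [ 0.01 -0.   -1.  ] q [-0.48 -0.07  1.83 -0.    1.38 -1.89] F [2.2 0.1 0.4] w 18.9 59.4
t 39.1 tcp [ 429. -134.  324.] grasp [ 429.9 -134.1  169.2] y [0.16 0.99 0.  ] z [ 0. -0. -1.] q [-0.47 -0.07  1.83  0.    1.38 -1.88] F [2.4 1.9 0.2] w 18.8 59.4
TCP [413. 312. 255.] turn [  0.03   0.03 -13.81] shift [-0.54 14.85 -2.31] rows>= 12.0
bowl 2 [[1937], [454]]
   (array([6.22029e+02, 1.00025e+02, 6.30000e-02]), np.float64(0.896)) (array([ 6.22872e+02,  1.00958e+02,  6.00000e-02, -2.07400e+00]), np.float64(0.893))
```

View pics/v13.png

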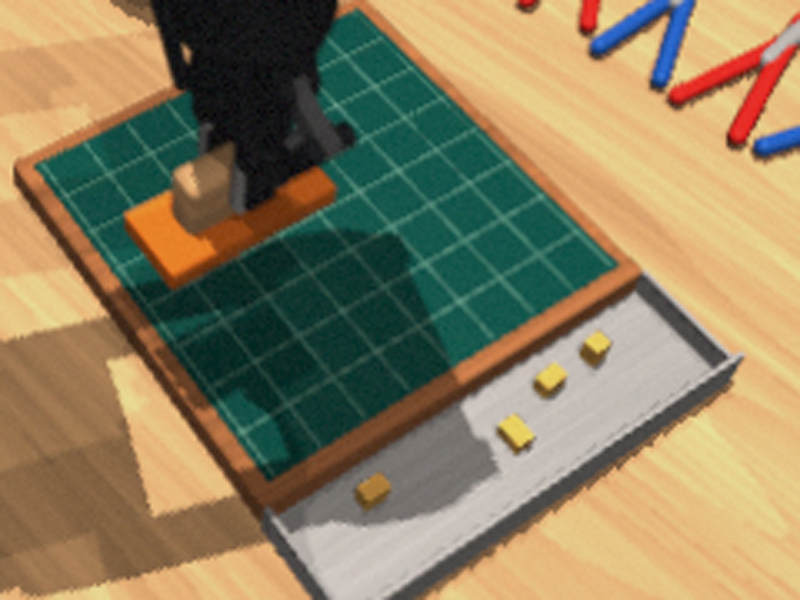

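All four offcuts lie in the trough and the board is clear. Now the scraper goes back to the mat.

>>> servo_tool(
  increments=[0,0,-0.69,-0.03,0.74,0,0,0,0,-1.38,-0.06,1.48,0,0,0,0,-2.07,-0.08,2.22,0,0,0,0,-2.76,-0.11,2.96,0,0,0,0,-3.45,-0.13,3.7,0,0],
)

```text
time: 39.68
tool_pos: [425.6, -27.8, 321.4]
ee_rot: [-0.0, 0.262, 0.965, -0.0]
wrist_force: [0.1, -0.5, -1.4]
width: 18.7
finger_force: 59.5
```

>>> servo_tool(
  increments=[0,0,-0.69,-0.03,0.74,0,0,0,0,-1.38,-0.06,1.48,0,0,0,0,-2.07,-0.08,2.22,0,0,0,0,-2.76,-0.11,2.96,0,0,0,0,-3.45,-0.13,3.7,0,0],
)

```text
time: 40.1
tool_pos: [421.9, 83.4, 321.4]
ee_rot: [-0.0, 0.431, 0.902, -0.001]
wrist_force: [0.2, -0.8, -1.4]
width: 19.1
finger_force: 59.5
```

>>> servo_tool(
  increments=[0,0,-0.69,-0.03,0.74,0,0,0,0,-1.38,-0.06,1.48,0,0,0,0,-2.07,-0.08,2.22,0,0,0,0,-2.76,-0.11,2.96,0,0,0,0,-3.45,-0.13,3.7,0,0],
)

```text
time: 40.52
tool_pos: [418.3, 194.5, 321.3]
ee_rot: [-0.0, 0.586, 0.81, -0.001]
wrist_force: [0.5, 0.1, -1.7]
width: 19.3
finger_force: 59.5
```

>>> servo_tool(
  increments=[0,0,-0.69,-0.03,0.74,0,0,0,0,-1.38,-0.06,1.48,0,0,0,0,-2.07,-0.08,2.22,0,0,0,0,-2.76,-0.11,2.96,0,0,0,0,-3.45,-0.13,3.7,0,0],
)

```text
time: 40.93
tool_pos: [414.6, 305.6, 321.2]
ee_rot: [0.0, 0.722, 0.691, -0.001]
wrist_force: [-0.3, 0.4, -2.1]
width: 18.9
finger_force: 59.5
```

```bash
python3 plan.py 411 311.5 50 -2.3 0
```

```text
t 40.9 tcp [415. 306. 321.] grasp [414.4 305.4 166.2] y [ 1.   -0.04 -0.  ] z [-0. -0. -1.] q [ 0.49  0.07  1.7  -0.    1.38  0.53] F [-0.3  0.4 -2.1] w 18.9 59.5
TCP [411. 312. 205.] turn [ 0.01 -0.01  0.03] shift [-0.12  0.2  -3.87] rows>= 3.0
```

>>> servo_tool(
  increments=[0,0,0,-0.1,0.2,-0.8,0,0,0,0,-0.1,0.2,-1.7,0,0,0,0,-0.1,0.2,-2.6,0,0,0,0,-0.1,0.2,-3.4,0,0,0,0,-0.1,0.2,-3.75,0],
)

```text
time: 41.35
tool_pos: [410.9, 310.1, 205.8]
ee_rot: [-0.0, 0.721, 0.693, -0.003]
wrist_force: [-0.5, 0.3, -1.3]
width: 18.7
finger_force: 59.6
```

>>> servo_tool(
  increments=[0,0,0,0,0,0,0,0,0,0,0,0,-0.05,0,0,0,0,0,0,-0.1,0,0,0,0,0,0,-0.1,0,0,0,0,0,0,-0.1,0],
)

```text
time: 41.77
tool_pos: [411.2, 311.3, 207.4]
ee_rot: [0.0, 0.721, 0.693, 0.0]
wrist_force: [1.1, 0.6, 0.3]
width: 18.9
finger_force: 59.6
```

```bash
python3 plan.py 411 311.5 46.4 -2.3 0
```

```text
t 41.8 tcp [411. 311. 207.] grasp [411.3 311.3  52.4] y [ 1.   -0.04  0.  ] z [ 0.  0. -1.] q [ 0.5   0.18  1.82 -0.    1.14  0.54] F [1.1 0.6 0.3] w 18.9 59.6
TCP [411. 312. 201.] turn [-0.    0.01 -0.01] shift [-0.01  0.01 -0.2 ] rows>= 1.0
```

>>> servo_tool(
  increments=[0,0,0,0,0,-0.08,0,0,0,0,0,0,-0.15,0,0,0,0,0,0,-0.15,0,0,0,0,0,0,-0.15,0],
)

```text
time: 42.1
tool_pos: [410.8, 311.2, 201.8]
ee_rot: [0.0, 0.721, 0.693, -0.0]
wrist_force: [-0.0, 0.3, -1.5]
width: 18.9
finger_force: 59.6
```

>>> servo_tool(
  increments=[0,0,0,0,0,-0.03,0,0,0,0,0,0,-0.06,0,0,0,0,0,0,-0.06,0,0,0,0,0,0,-0.06,0],
)

```text
time: 42.43
tool_pos: [410.9, 311.2, 201.3]
ee_rot: [0.0, 0.721, 0.693, -0.0]
wrist_force: [-9.3, -5.6, 21.9]
width: 18.8
finger_force: 62.7
```

>>> servo_tool(
  increments=[0,0,0,0,0,-0.02,0,0,0,0,0,0,-0.03,0,0,0,0,0,0,-0.03,0],
)

```text
time: 42.68
tool_pos: [410.9, 311.2, 201.3]
ee_rot: [0.0, 0.721, 0.693, -0.0]
wrist_force: [-16.4, -9.1, 38.6]
width: 19.0
finger_force: 65.1
```

The scraper is down. I'll ease off, open to a limited width, retreat upward and check everything.

>>> servo_tool(
  increments=[0,0,0,0,0,0.06,0,0,0,0,0,0,0.06,0,0,0,0,0,0,0.06,0.6,0,0,0,0,0,0.06,0.6,0,0,0,0,0,0.06,0.6],
)

```text
time: 43.1
tool_pos: [410.9, 311.2, 200.8]
ee_rot: [0.0, 0.721, 0.693, -0.0]
wrist_force: [-0.2, -0.1, -0.6]
width: 51.1
finger_force: 0.0
```

>>> servo_tool(
  increments=[0,0,0,0,0,0.3,0.6,0,0,0,0,0,1,0.6,0,0,0,0,0,2,0.6,0,0,0,0,0,3,0.6,0,0,0,0,0,4,0.6],
)

```text
time: 43.52
tool_pos: [410.7, 311.1, 322.9]
ee_rot: [0.0, 0.721, 0.693, -0.0]
wrist_force: [0.3, 0.8, -0.4]
width: 51.2
finger_force: 0.0
```

>>> servo_tool(
  increments=[0,0,0,0,-1,0.5,0.6,0,0,0,0,-2,1,0.6,0,0,0,0,-3,1,0.6,0,0,0,0,-4,1,0.6,0,0,0,0,-5,1,0.6],
)

```text
time: 43.93
tool_pos: [410.4, 160.0, 351.9]
ee_rot: [0.0, 0.721, 0.693, 0.0]
wrist_force: [0.8, -0.5, -0.2]
width: 51.2
finger_force: 0.0
```

>>> servo_tool(
  increments=[0,0,0,-0.4,-1,0,0.6,0,0,0,-0.8,-2,0,0.6,0,0,0,-0.8,-3,0,0.6,0,0,0,-0.8,-3.6,0,0.6,0,0,0,-0.8,-3.6,0,0.6],
)

```text
time: 44.35
tool_pos: [386.6, 50.8, 351.7]
ee_rot: [0.001, 0.722, 0.692, -0.0]
wrist_force: [0.1, 1.1, 0.3]
width: 51.2
finger_force: 0.0
```

```bash
python3 - <<'E'
from plan import *
now()
a=robot.get_image("top");b=robot.get_image("side")
im=np.hstack([a["pixels"][100:340,30:430],b["pixels"][60:300,60:460]])[:,:,::-1]
im=np.vstack([a["pixels"][110:300,40:440],b["pixels"][80:270,60:460]])[:,:,::-1]
cv2.imwrite("pics/fin.png",cv2.resize(im,None,fx=1.55,fy=1.55,interpolation=cv2.INTER_CUBIC))
E
sed -i 's/cup=(\[460,-102,0\],0,22)/cup=([522,310,0],0,3)/' chk.py; python3 chk.py bottle cup scraper bowl
```

```text
t 44.4 tcp [387.  51. 352.] grasp [386.7  50.6 196.7] y [ 1.   -0.04  0.  ] z [ 0. -0. -1.] q [-0.07 -0.22  1.91 -0.    1.46 -0.03] F [0.1 1.1 0.3] w 51.2 0.0
bottle 2 [[586], [525]]
   (array([ 5.30659e+02,  4.39832e+02, -2.14000e-01]), np.float64(0.28)) (array([ 5.30899e+02,  4.39887e+02, -1.99000e-01,  3.45300e+00]), np.float64(0.276))
cup 2 [[884], [502]]
   (array([5.20994e+02, 3.13819e+02, 3.20000e-02]), np.float64(1.037)) (array([ 5.20566e+02,  3.13373e+02, -6.20000e-02,  2.82000e+00]), np.float64(1.037))
scraper 2 [[900], [630]]
   (array([430.403, 326.384,   1.505]), np.float64(0.273)) (array([430.019, 325.289,   1.499,   4.526]), np.float64(0.273))
bowl 2 [[2039], [1573]]
   (array([ 6.23755e+02,  1.00109e+02, -5.60000e-02]), np.float64(0.265)) (array([ 6.24194e+02,  1.00039e+02, -2.50000e-02, -1.43000e-01]), np.float64(0.265))
```

View pics/fin.png

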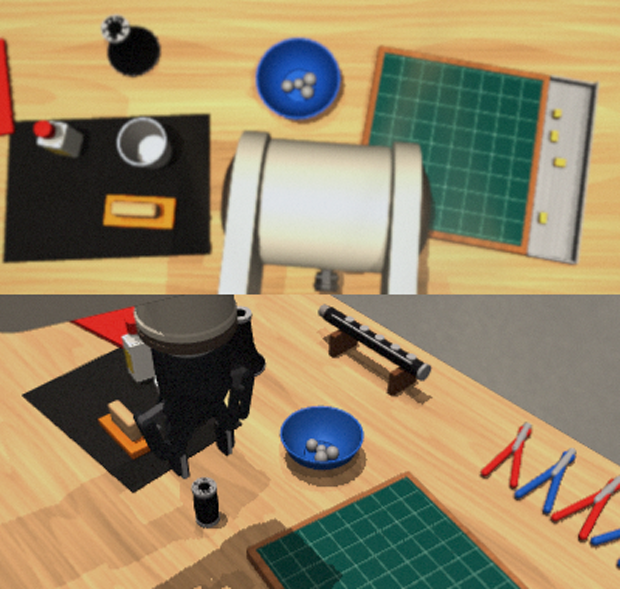

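The final views show the bottle, cup and scraper standing on the mat, four balls in the bowl and four offcuts in the trough. The scraper was nudged to about (430,326) but is still upright on the mat.

```bash
python3 -c "
from rig import robot
print(robot.hand_in())"
```

```text
the job is handed in; nothing more can be done
None
```

I've handed the job in, with no score returned: the oil bottle, emptied cup and scraper stand on the mat, the four balls are in the bowl, the four offcuts are in the trough, and the barrel and bell were left alone.

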